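# Wind out the line stripper and put the screwdrivers away

## Task

Finish the reel service on the fishing bench: wind the line stripper's crank clockwise until the resistance suddenly drops away and the white pin has come fully up, and stop there, no more than one turn later, so that it is not overwound. Lay every screwdriver on the bench flat in the wooden tray, one to a channel, lying along it near mid-length with all the tips pointing to the end with the tall block; leave the brush and the other things where they are.

Things in the scene. Friction and masses are not known exactly. Their poses are not given: they have to be found in the camera images.
- winder_axis (a point): line stripper: closed grey steel case, 150 x 170 mm, 70 mm tall, fixed, with a crank on top turning about a vertical axis. This point: on that axis, at the case's top face. Wind clockwise seen from above; about 4 to 6 turns are left. While line is left this takes 6 to 9 N at the knob, then suddenly under 2 N; the crank stays where it is left
- knob_grip (a point): crank knob: upright black cylinder, 20 mm thick, from 98 to 140 mm above the bench, spinning freely on the crank arm's end, so it may be held at one yaw all the way round. This point: on the knob's axis, 122 mm above the bench, 55 mm from the crank's axis (its frame turns with the arm). The arm's top is 92 mm above the bench
- flag (a joint): white pin in the case's top: height in m above flush. 0 while line is left; it starts to rise when the resistance drops, is fully up at about 0.009 after about 0.8 turn more and stays there; winding more than about 1.2 turns beyond that forces it further up, to 0.017: overwound. Grows upward
- flag_top (a point): centre of the top of the white pin, 12 mm thick, near a corner of the case, 92 mm from the crank's axis; z = 71 mm when flush, 80 mm when fully up
- tray: fixed wooden tray, 280 (x) x 230 (y) mm; floor top at z = 5 mm, walls 18 mm high, a block 45 mm high and 20 mm thick along the +x end. Strips 4 mm wide, tops at z = 13 mm, at y = -55, 0, 55 mm part it into four channels with middles at y = -82.5, -27.5, 27.5, 82.5 mm, clear from x = -135 to 120 mm. Origin: under its centre, at bench level
- driver0: screwdriver: black flat-sided handle 92 x 22 x 22 mm (does not roll), steel shaft 6 mm thick standing 106 mm out of it; about 70 g. It lies on its handle, the shaft 11 mm up. Origin: on the centre line, level with the handle's underside, 8 mm ahead of the handle's front; +x to the tip, z up; handle from x = -100 to -8 mm, balance near x = -42 mm. May be absent
- driver1: screwdriver: black flat-sided handle 92 x 22 x 22 mm (does not roll), steel shaft 6 mm thick standing 106 mm out of it; about 70 g. It lies on its handle, the shaft 11 mm up. Origin: on the centre line, level with the handle's underside, 8 mm ahead of the handle's front; +x to the tip, z up; handle from x = -100 to -8 mm, balance near x = -42 mm. May be absent
- driver2: screwdriver: black flat-sided handle 92 x 22 x 22 mm (does not roll), steel shaft 6 mm thick standing 86 mm out of it; about 70 g. It lies on its handle, the shaft 11 mm up. Origin: on the centre line, level with the handle's underside, 8 mm ahead of the handle's front; +x to the tip, z up; handle from x = -100 to -8 mm, balance near x = -42 mm. May be absent
- driver3: screwdriver: black flat-sided handle 92 x 22 x 22 mm (does not roll), steel shaft 6 mm thick standing 86 mm out of it; about 70 g. It lies on its handle, the shaft 11 mm up. Origin: on the centre line, level with the handle's underside, 8 mm ahead of the handle's front; +x to the tip, z up; handle from x = -100 to -8 mm, balance near x = -42 mm. May be absent
- brush: flat paint brush, 140 mm long, 30 mm wide, 11 mm thick, pale wooden handle, lying among the screwdrivers; a bystander that stays where it is. Origin under it near the middle
- oil: small standing white oil bottle, 40 mm thick, 80 mm tall; bystander. Origin under its centre
- spool: grey line spool lying flat, 60 mm across, 32 mm tall; bystander. Origin under its centre
- jar: glass jar, 64 mm across, 75 mm tall; bystander. Origin under its centre
- mug: white mug, 80 mm across, 80 mm tall; bystander. Origin under its centre
- tackle: flat closed tackle box, 90 x 130 x 36 mm; bystander. Origin under its centre
- driver0_tip (a point): the tip of driver0's shaft, on its axis, 98 mm ahead of the body's origin
- driver1_tip (a point): the tip of driver1's shaft, on its axis, 98 mm ahead of the body's origin
- driver2_tip (a point): the tip of driver2's shaft, on its axis, 78 mm ahead of the body's origin
- driver3_tip (a point): the tip of driver3's shaft, on its axis, 78 mm ahead of the body's origin
Not all that is in view belongs to the job. Leave any blue look-alike of the driver2 alone. What is shaped like the driver1 but pink is not meant.

How it is judged:
By the outcome, as a careful person would: the job done as asked, in the order asked, and still so for the second after the job is handed in, with the robot touching nothing.
Of driver0, driver1, driver2, driver3 only 2 to 4 are there at a start; the rules pass over those that are not, and their reading is None.
At some moment in a run one of driver0, driver1, driver2, driver3 may be knocked a few centimetres aside while the robot is not near it.
Once in a run the grip may slacken for a moment while it holds something.
It also fails if it takes over 210 s, if anything falls off the work surface, if the arm or the gripper's body presses on something with over 40 N, if the wrist force passes 120 N, or if a joint passes its speed limit or range.

## Robot

A 6-joint arm with a two-finger parallel gripper is mounted at the origin on the work surface. World frame = base frame: x ahead of the robot, y to its left, z up, the work surface at z = 0. Lengths are in m, angles in rad, forces in N, time in s.
With the tool pointing down it reaches from about 0.275 to 0.975 m from the base axis. Payload 8.4 kg.
Tool frame: the origin (TCP) lies on the centre line of the jaws, within the pads' length; the fingertips stand 17 mm ahead of it and the grasp point (between the pads) lies 2 mm behind it (ctrl.tips_ahead is the distance from the TCP to the fingertips, in m); z points along the fingers, y is the direction in which the jaws open and shut (so a half turn about z gives the same grasp; the last joint's range is limited). The gripper opens to 92 mm and grips with 3 to 60 N. Pads are 20 mm wide; open, the fingers measure 128 mm over their backs; the gripper's body (75 mm by 189 mm) begins 69 mm behind the grasp point.
Start: joints at [1.308, 0.353, 1.633, -0, 1.155, -0.002], TCP at [0.161, 0.604, 0.232] pointing down, gripper open.
Joint ranges: [-2.63, 2.63], [-0.92, 2.1], [0.06, 2.66], [-1.3, 4.44], [0, 2.69], [-3.02, 3.02]. Speed limits (rad/s): [2.22, 2.22, 2.79, 3.14, 3.14, 3.14].

## Interface

Orientations are given as [roll, pitch, yaw] about the fixed x, y, z axes, in that order (R = Rz(yaw) Ry(pitch) Rx(roll)).
In Python, from station import ctrl gives the robot as it stands.
- The arm moves only by the tool servo_tool, never from a script. Its argument "moves" is a list of rows, each a list of 3 entries, a list of its own where there are three numbers: the shift along the tool's x, y, z in m, then the turn, a rotation vector about the tool's x, y, z in rad, then the finger opening in m, from 0 to 0.0919. In form: [[[x, y, z], [wx, wy, wz], hand], ...]. A call has 1 to 5 rows; each row shifts and turns the commanded pose from where the row before left it, along the tool's axes as they then stand; what a row does not reach is not made up. A row lasts 1/12 s, in which the tool goes at most 41.7 mm and 7.16 degrees, less where a joint would pass 70% of its speed; a pose out of reach is approached as far as the arm can. A call is refused whole if a number of a shift passes 0.0417 or a number of a turn 0.125, either way. A call with a gripper value outside its range is refused whole. The fingers move at their own pace and stop on an object; "squeeze" is the grip in N (left out, the last holds). Time passes only in rows, so rows that do not move let the fingers close. It gives the time, the measured TCP pose, the force and the opening at its end, in the units of the state.
- ctrl.get_state(): the state, without advancing time (a new reading comes with each control period).
- ctrl.camera(name): name is "side" or "top"; returns (picture, depth): 384x512x3 uint8, red, green, blue; 384x512 float32, m along the optical axis (not along the pixel's ray), 0 where there is no reading.
- ctrl.camera_info(name): a dict with "fx", "fy", "cx", "cy" (pixels), "k1" (the pictures are not rectified: a ray, as slopes to the right and down, at radius r is drawn at 1 + k1 r^2 times it, then the intrinsics apply), "world_to_cam" (4x4, takes a point from world to camera coordinates). Camera axes: x right, y up, looking along -z (the intrinsics and any distortion apply to the point x, -y, -z); pixel columns grow to the right and rows downward; lengths in m; the calibration is good to about 2 mm. A picture is of the moment at which its call begins. camera_info takes no time and is no camera call.
- ctrl.close_job(): hands the job in, once; it reports no verdict.
Trained networks look in the newest picture that a camera, given by its name, has taken for a name from the list of things; names that differ only in an ending like _2 or _b are one class to them, and where a whole thing is asked for, a point or a joint stands for the part that bears it (a point fixed in the world has none). Each returns a list of dicts, best first, with "score" (0 to 1); they miss things now and then, are a little off and sometimes report something else, mostly with a low value. They report only what shows in the picture. A call takes as long as a camera call. They do not tell look-alikes from the thing itself.
- ctrl.recognise(camera, name): "point" ([x, y, z] in m, in world coordinates, good to about 4 mm: the middle of the surface that is visible of it).
- ctrl.masks_of(camera, name): "pixels" (384x512 bool, what is visible of it).
The state is a dict: "time": time; "joints": joint angles; "joint_velocities": joint speeds; "joint_torque": joint torques, N m; "tool_pos": TCP position; "eef_rot": TCP orientation; "ft_force": force on the tool from outside, world axes, zero at the start; "moment": the same for the moment, N m; "gripper_width": finger opening in m.
Only numpy, scipy, OpenCV 4.12 (cv2) and the standard library are available. Lean on these libraries where they do the work, as an engineer would, in place of code of your own. Each camera call takes 0.05 s, during which the arm holds its last target. There are 200 camera calls.

## Working session

There is one attempt and no reset: what is moved stays moved. The work goes in short steps, Python scripts to look and compute and a tool call to move; the robot and the scene stay as the last step left them, time stands still between calls to the robot, and variables do not carry over. Pictures are saved under pics/ and viewed, about 12 in all and at most 16, crops included, and the job is handed in when it is done.

Besides the shell and the picture viewer there is one more tool, called after "Emit:" by a JSON object that holds its "fn" and its "kwargs". servo_tool: Moves the arm, as the interface text tells. Its arguments: {"type":"object","properties":{"moves":{"type":"array"},"squeeze":{"type":"number"}},"required":["moves"]}

```bash
ls; mkdir -p pics; python3 - <<'E'
from station import ctrl
import cv2
print(ctrl.get_state())
for n in("top","side"):
    im,d=ctrl.camera(n); cv2.imwrite(f"pics/{n}0.png",cv2.resize(im[:,:,::-1],(800,600),interpolation=cv2.INTER_CUBIC))
    i=ctrl.camera_info(n); print(n,i)
    for t in ["winder_axis","knob_grip","flag_top","tray","driver0","driver2","brush","oil","spool","jar","mug","tackle","driver0_tip","driver2_tip"]:
        try:
            print(t,[([round(float(x),3) for x in r["point"]],round(float(r["score"]),2)) for r in ctrl.recognise(n,t)][:6])
        except Exception as e: print(t,e)
print(ctrl.get_state()["time"])
E
```

```text
pics
{'time': 0.0, 'joints': array([ 1.30762391e+00,  3.53628795e-01,  1.63409664e+00, -8.84128787e-06,
        1.15520556e+00, -2.40967677e-03]), 'joint_velocities': array([-0.00035526, -0.00080412, -0.00170591, -0.00018822,  0.00212877,
        0.00213395]), 'joint_torque': array([-3.77443866e-03, -5.93853199e+01, -3.34220552e+01,  6.96445419e-02,
        2.33828259e-02, -9.21557444e-05]), 'tool_pos': array([0.16102637, 0.60343026, 0.23089181]), 'eef_rot': array([-3.14025429e+00,  4.85891334e-06,  2.88083349e+00]), 'ft_force': array([ 1.33564109,  0.30436678, -0.05362505]), 'moment': array([-0.07877457,  0.01439624, -0.05634029]), 'gripper_width': 0.09145077674232137}
top {'fx': 355.0545378301232, 'fy': 355.0545378301232, 'cx': 253.9079777480502, 'cy': 192.5672223499637, 'k1': 1.3005511462675042e-05, 'world_to_cam': array([[ 0.00288455, -0.99995149, -0.00941799,  0.04385857],
       [ 0.98818151,  0.00140692,  0.15328183, -0.54607665],
       [-0.15326115, -0.00974883,  0.98813763, -1.08991783],
       [ 0.        ,  0.        ,  0.        ,  1.        ]])}
winder_axis [([0.479, 0.
[... 1768 characters left out ...]
.55), ([0.551, -0.011, 0.02], 0.54)]
driver2 [([0.425, -0.004, 0.022], 0.79), ([0.277, -0.304, 0.021], 0.7), ([0.212, 0.23, 0.021], 0.65), ([0.615, 0.079, 0.023], 0.63), ([0.486, 0.089, 0.022], 0.55), ([0.551, -0.011, 0.02], 0.54)]
brush [([0.681, 0.025, 0.012], 0.95)]
oil [([0.409, -0.112, 0.05], 0.52), ([0.425, -0.001, 0.022], 0.21)]
spool [([0.787, -0.004, 0.033], 0.75), ([0.615, 0.08, 0.022], 0.71), ([0.466, 0.31, 0.069], 0.7)]
jar [([0.779, 0.089, 0.056], 0.73)]
mug [([0.79, -0.125, 0.047], 0.62)]
tackle [([0.731, 0.201, 0.036], 0.73)]
driver0_tip [([0.421, -0.002, 0.023], 0.77), ([0.463, 0.313, 0.069], 0.64)]
driver2_tip [([0.215, 0.225, 0.02], 0.72), ([0.55, -0.011, 0.022], 0.58)]
1.5
```

View pics/top0.png

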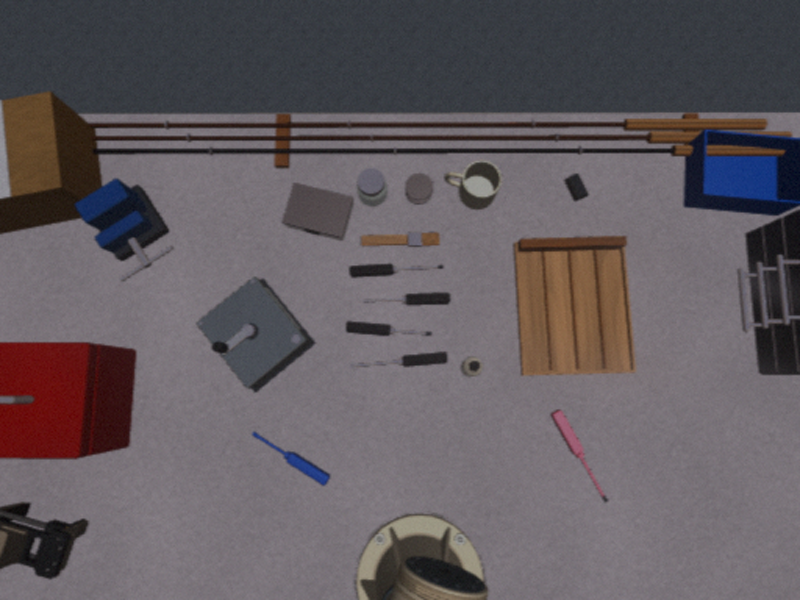

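View pics/side0.png

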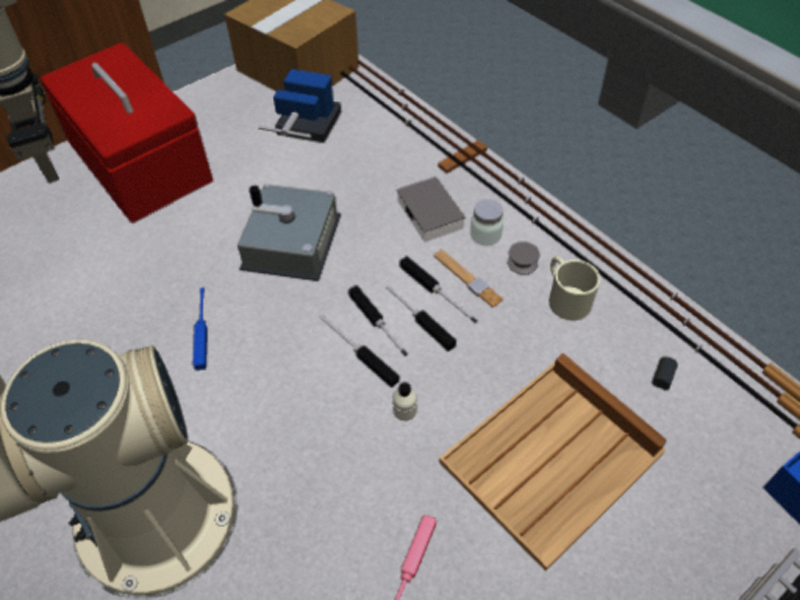

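The top view shows four black drivers, at view px (395,269), (405,299), (388,329) and (400,360). The crank knob is at (220,347) with its hub at (250,331), the pin is at (298,338), and the tray is at (575,307) with its block at the top. The side view agrees. Blue and pink are the look-alikes. Next I'll measure.

```bash
cat > h.py <<'E'
import numpy as np, cv2
from station import ctrl
def snap(n):
    im,d=ctrl.camera(n); i=ctrl.camera_info(n)
    K=np.array([[i["fx"],0,i["cx"]],[0,i["fy"],i["cy"]],[0,0,1]])
    v,u=np.mgrid[:384,:512]
    p=cv2.undistortPoints(np.stack([u,v],-1).reshape(-1,1,2).astype(float),K,np.array([i["k1"],0,0,0.])).reshape(384,512,2)
    T=np.linalg.inv(i["world_to_cam"])
    ray=np.dstack([p[...,0],-p[...,1],-np.ones((384,512))])@T[:3,:3].T
    P=T[:3,3]+ray*d[...,None]; P[d==0]=np.nan
    return im,P,ray,T[:3,3]
def plane(ray,c,z): return c+ray*((z-c[2])/ray[...,2])[...,None]
def handles(n):
    "dark blobs of handle size on bench: centre, length, width, axis angle, z"
    im,P,ray,c=snap(n)
    m=(im.max(-1)<62)&(P[...,0]>.3)&(P[...,0]<.9)&(P[...,1]>-.5)&(P[...,1]<.2)&(P[...,2]<.04)&(P[...,2]>.006)
    k,lab,st,_=cv2.connectedComponentsWithStats(m.astype(np.uint8),connectivity=8)
    out=[]
    for j in range(1,k):
        if not 60<st[j,4]<900: continue
        q=lab==j; zt=np.nanmedian(P[q][:,2])
        X=plane(ray,c,.022 if zt<.03 else zt)[q][:,:2]
        (cx,cy),(w,h),a=cv2.minAreaRect((X*1000).astype(np.float32))
        if w<h: w,h,a=h,w,a+90
        out.append((round(cx),round(cy),round(w),round(h),round((a+90)%180-90),round(zt*1000),st[j,4]))
    return im,P,ray,c,out
E
python3 - <<'E'
from h import *
for n in("top","side"):
    im,P,ray,c,o=handles(n); print(n,*o,sep="\n")
    # case top
    m=(abs(P[...,2]-.070)<.005)&(P[...,0]>.3)&(P[...,0]<.65)&(P[...,1]>.15)&(P[...,1]<.5)
    X=plane(ray,c,.07)[m][:,:2]; print("case",cv2.minAreaRect((X*1000).astype(np.float32)))
    m=(P[...,2]>.10)&(P[...,2]<.15)&(P[...,0]>.35)&(P[...,0]<.6)&(P[...,1]>.25)&(P[...,1]<.45)
    print("knob",m.sum(),np.nanmedian(P[m],0),np.nanmax(P[m],0)if m.any() else"")
    m=(P[...,2]>.079)&(P[...,2]<.1)&(P[...,0]>.35)&(P[...,0]<.6)&(P[...,1]>.2)&(P[...,1]<.45)
    print("arm",m.sum(),np.nanmean(P[m],0))
    m=(P[...,2]>.035)&(P[...,2]<.055)&(P[...,0]>.6)&(P[...,0]<.76)&(P[...,1]>-.5)&(P[...,1]<-.17)
    X=plane(ray,c,.045)[m][:,:2]; print("block",cv2.minAreaRect((X*1000).astype(np.float32)),np.nanmedian(P[m],0))
    for t in("tray","winder_axis"):
        M=ctrl.masks_of(n,t)[0]["pixels"]; 
        M&=(P[...,2]<.03)|(t!="tray"); X=P[M][:,:2];X=X[~np.isnan(X[:,0])]
        print(t,cv2.minAreaRect((X*1000).astype(np.float32)),np.nanmedian(P[M],0))
    v=slice(200,235) ;print("px hub", plane(ray,c,.092)[211,160] if n=="top" else plane(ray,c,.092)[137,184])
    if n=="top":
        print("knobtop px",plane(ray,c,.14)[222,141],"flag",plane(ray,c,.071)[216,190]); cv2.imwrite("pics/z.png",cv2.resize(im[165:265,110:310,::-1],(800,400),interpolation=cv2.INTER_CUBIC))
    else: cv2.imwrite("pics/zs.png",cv2.resize(im[100:200,140:290,::-1],(780,520),interpolation=cv2.INTER_CUBIC)); print(plane(ray,c,.14)[119,162],plane(ray,c,.071)[157,196])
E
```

```text
top
(880, 127, 143, 7, 90, 25, np.int32(129))
(880, -226, 550, 7, 90, 25, np.int32(482))
(797, -336, 52, 31, 23, 26, np.int32(140))
(663, -318, 214, 7, -88, 27, np.int32(127))
(615, 99, 89, 23, -86, 22, np.int32(187))
(554, -18, 88, 20, -90, 22, np.int32(189))
(492, 104, 89, 22, 85, 22, np.int32(188))
(430, -11, 88, 21, -85, 22, np.int32(179))
case ((481.2728271484375, 335.1839294433594), (170.0991668701172, 149.694580078125), 40.066688537597656)
knob 62 [0.44478722 0.37391043 0.13786436] [0.4550394  0.38689943 0.14482754]
arm 145 [0.46927918 0.34874176 0.09201709]
block ((669.3677368164062, -316.10821533203125), (22.356422424316406, 219.9917755126953), 1.6587163209915161) [ 0.66896766 -0.31586985  0.04497411]
tray ((540.8502197265625, -325.1271057128906), (276.8499450683594, 239.98388671875), 1.6058398485183716) [ 0.53331183 -0.32184408  0.00614376]
winder_axis ((485.3543701171875, 346.9548645019531), (199.71682739257812, 171.67103576660156), 40.030277252197266) [0.47720954 0.32825042 0.07033793]
px hub [0.48134039 0.32898289 0.092     ]
knobtop px [0.44452287 0.36925303 0.14      ]
[... 555 characters left out ...]
82812), 39.815067291259766)
knob 83 [0.44233532 0.36947061 0.12804688] [0.45412069 0.38364124 0.14394018]
arm 152 [0.46711769 0.34666853 0.09127762]
block ((667.065673828125, -320.2003479003906), (28.17937660217285, 220.65646362304688), 0.8674899339675903) [ 0.66685491 -0.32758279  0.04449527]
tray ((552.9385986328125, -318.92327880859375), (312.41314697265625, 240.44821166992188), 1.7468031644821167) [ 0.52668936 -0.32834351  0.00585198]
winder_axis ((487.14404296875, 359.8870849609375), (228.1636199951172, 188.45753479003906), 40.22872543334961) [0.4613476  0.3105038  0.06976887]
px hub [0.47704116 0.32045915 0.092     ]
[0.44707847 0.38062996 0.14      ] [0.46824402 0.24873289 0.071     ]
```

View pics/z.png

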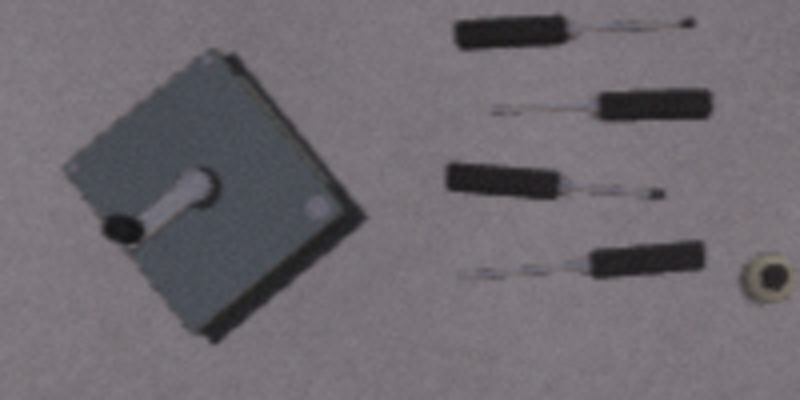

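View pics/zs.png

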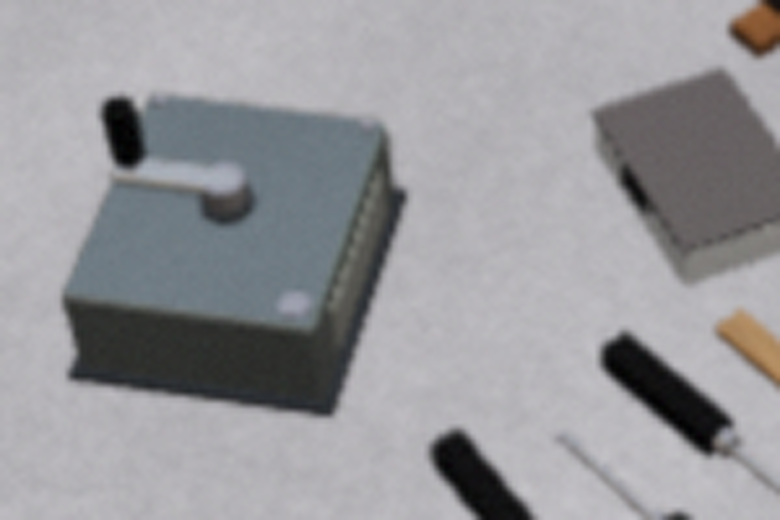

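The crops show the hub at crop px (205,187), the knob at (123,228) and the pin flush at (318,208). Drivers A and C have tips to -y, B and D to +y, and A and D are the long ones. Moving to the crank.

Emit:
{"fn": "servo_tool", "kwargs": {"moves": [[[-0.018,-0.035,0],[0,0,0],0.05],[[-0.018,-0.035,0],[0,0,0],0.05],[[-0.018,-0.035,0],[0,0,0],0.05],[[-0.018,-0.035,0],[0,0,0],0.05],[[-0.018,-0.035,0],[0,0,0],0.05]]}}

```text
time: 2.22
tool_pos: [0.203, 0.4098, 0.2315]
eef_rot: [3.142, 0.0, 2.881]
ft_force: [1.2, -0.3, -0.4]
gripper_width: 0.0609
```

Emit:
{"fn": "servo_tool", "kwargs": {"moves": [[[-0.018,-0.035,0],[0,0,0],0.05],[[0,0,0],[0,0,0.119],0.05],[[0,0,0],[0,0,0.119],0.05],[[0,0,0],[0,0,0.119],0.05],[[0,0,0],[0,0,0.119],0.05]]}}

```text
time: 2.63
tool_pos: [0.2116, 0.373, 0.2319]
eef_rot: [3.141, -0.0, 2.398]
ft_force: [-1.0, 0.1, -0.1]
gripper_width: 0.0497
```

Emit:
{"fn": "servo_tool", "kwargs": {"moves": [[[0,0,0],[0,0,0.119],0.05],[[0,0,0],[0,0,0.119],0.05],[[0,0,0],[0,0,0.119],0.05],[[0,0,0],[0,0,0.119],0.05],[[0,0,0],[0,0,0.119],0.05]]}}

```text
time: 3.05
tool_pos: [0.2114, 0.3732, 0.2317]
eef_rot: [3.141, -0.0, 1.804]
ft_force: [0.3, -0.0, -0.9]
gripper_width: 0.0505
```

Emit:
{"fn": "servo_tool", "kwargs": {"moves": [[[0,0,0],[0,0,0.119],0.05],[[0,0,0],[0,0,0.119],0.05],[[0,0,0],[0,0,0],0.05]]}}

```text
time: 3.3
tool_pos: [0.2114, 0.3732, 0.2317]
eef_rot: [3.141, -0.0, 1.566]
ft_force: [-0.3, 0.5, -0.2]
gripper_width: 0.0495
```

Emit:
{"fn": "servo_tool", "kwargs": {"moves": [[[0,0.0388,0],[0,0,0],0.05],[[0,0.0388,0],[0,0,0],0.05],[[0,0.0388,0],[0,0,0],0.05],[[0,0.0388,0],[0,0,0],0.05],[[0,0.0388,0],[0,0,0],0.05]]}}

```text
time: 3.72
tool_pos: [0.4072, 0.3731, 0.2317]
eef_rot: [3.141, -0.0, 1.577]
ft_force: [-1.0, 0.5, 0.2]
gripper_width: 0.05
```

Emit:
{"fn": "servo_tool", "kwargs": {"moves": [[[-0.002,0.0388,0],[0,0,0],0.05],[[0,0,0],[0,0,0],0.05]]}}

```text
time: 3.88
tool_pos: [0.4503, 0.3712, 0.2316]
eef_rot: [3.138, -0.001, 1.574]
ft_force: [0.2, -0.7, 0.9]
gripper_width: 0.0501
```

```bash
python3 - <<'E'
from h import *
im,P,ray,c=snap("side"); cv2.imwrite("pics/k1.png",cv2.resize(im[50:180,90:260,::-1],(785,600),interpolation=cv2.INTER_CUBIC))
s=ctrl.get_state();print(s["tool_pos"],s["eef_rot"])
E
```

```text
[0.44720493 0.37096772 0.23118017] [ 3.14085806e+00 -8.10814862e-05  1.57304693e+00]
```

View pics/k1.png

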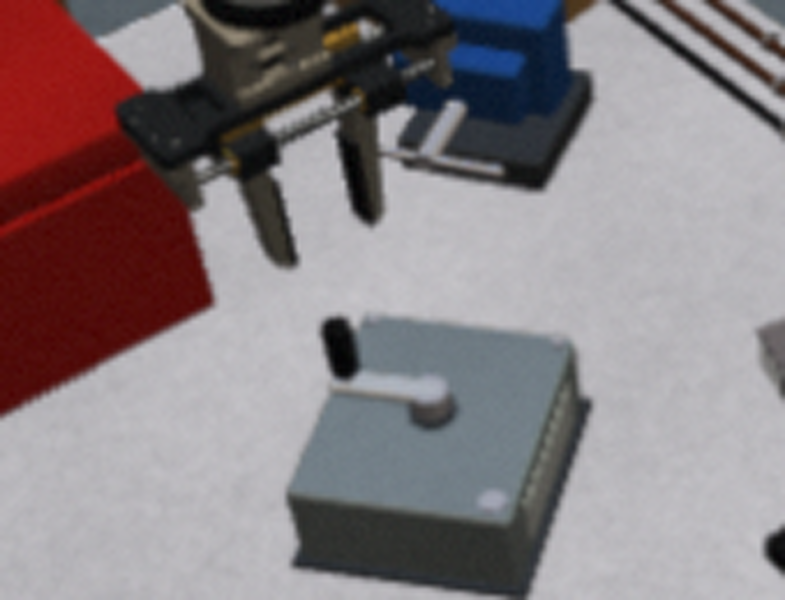

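The side view shows the jaws above and in line with the knob (340,345). I'll check the red box clearance numerically while descending.

```bash
python3 - <<'E'
from h import *
for n in("top","side"):
    im,P,_,_=snap(n)
    m=(im[...,0]>90)&(im[...,1]<60)&(P[...,1]<.9)&(P[...,2]>.05); print(n,m.sum(),np.nanpercentile(P[m],[1,50,99],axis=0).round(3).tolist())
    for z in (.1,.16): q=m&(P[...,2]>z); print(z,q.sum(),np.nanpercentile(P[q][:,1],1) if q.any() else 0)
E
```

```text
top 1004 [[0.253, 0.658, 0.186], [0.311, 0.708, 0.191], [0.443, 0.74, 0.195]]
0.1 1002 0.6582257851893041
0.16 1002 0.6582257851893041
side 3598 [[0.251, 0.586, 0.145], [0.337, 0.712, 0.19], [0.444, 0.897, 0.195]]
0.1 3596 0.5861324848828159
0.16 3436 0.5864393539898577
```

Emit:
{"fn": "servo_tool", "kwargs": {"moves": [[[0,-0.003,0.037],[0,0,0],0.05],[[0,0,0.037],[0,0,0],0.05],[[0,0,0.037],[0,0,0],0.05],[[0,0,0],[0,0,0],0.05]]}}

```text
time: 4.37
tool_pos: [0.4362, 0.3686, 0.1148]
eef_rot: [-3.133, 0.007, 1.575]
ft_force: [-1.7, -1.4, -0.2]
gripper_width: 0.0501
```

Emit:
{"fn": "servo_tool", "kwargs": {"moves": [[[0,0,0],[0,0,0],0.05],[[0,0,0],[0,0,0],0.015],[[0,0,0],[0,0,0],0.015],[[0,0,0],[0,0,0],0.015],[[0,0,0],[0,0,0],0.015]], "squeeze": 25}}

```text
time: 4.78
tool_pos: [0.4426, 0.3723, 0.1226]
eef_rot: [3.138, -0.002, 1.572]
ft_force: [13.9, -1.7, 1.4]
gripper_width: 0.0254
```

Emit:
{"fn": "servo_tool", "kwargs": {"moves": [[[0,0,0],[0,0,0],0.015],[[0,0,0],[0,0,0],0.015],[[0,0,0],[0,0,0],0.015]]}}

```text
time: 5.03
tool_pos: [0.4454, 0.3729, 0.1228]
eef_rot: [3.133, -0.004, 1.572]
ft_force: [13.3, 1.0, -2.7]
gripper_width: 0.0196
```

```bash
cat > circ.py <<'E'
import numpy as np,sys
ax,ay,cx,cy,a0,step,n=map(float,sys.argv[1:8])
p=np.array([cx,cy])
for k in range(1,int(n)+1):
    a=np.radians(a0-step*k); q=np.array([ax+.055*np.cos(a),ay+.055*np.sin(a)]); d=(q-p).round(4); p=p+d
    print(f"[[{d[1]:.4f}, {d[0]:.4f}, 0], [0, 0, 0], 0.015],",end=" " if k%5 else "\n")
print(p.round(4))
E
python3 circ.py .479 .3275 .4412 .3712 127.7 24 20
```

```text
[[0.0097, 0.0248, 0], [0, 0, 0], 0.015], [[0.0007, 0.0228, 0], [0, 0, 0], 0.015], [[-0.0087, 0.0212, 0], [0, 0, 0], 0.015], [[-0.0165, 0.0158, 0], [0, 0, 0], 0.015], [[-0.0215, 0.0077, 0], [0, 0, 0], 0.015],
[[-0.0228, -0.0017, 0], [0, 0, 0], 0.015], [[-0.0202, -0.0109, 0], [0, 0, 0], 0.015], [[-0.0140, -0.0180, 0], [0, 0, 0], 0.015], [[-0.0054, -0.0223, 0], [0, 0, 0], 0.015], [[0.0041, -0.0225, 0], [0, 0, 0], 0.015],
[[0.0129, -0.0189, 0], [0, 0, 0], 0.015], [[0.0195, -0.0120, 0], [0, 0, 0], 0.015], [[0.0226, -0.0030, 0], [0, 0, 0], 0.015], [[0.0220, 0.0064, 0], [0, 0, 0], 0.015], [[0.0174, 0.0148, 0], [0, 0, 0], 0.015],
[[0.0099, 0.0206, 0], [0, 0, 0], 0.015], [[0.0007, 0.0228, 0], [0, 0, 0], 0.015], [[-0.0087, 0.0212, 0], [0, 0, 0], 0.015], [[-0.0165, 0.0158, 0], [0, 0, 0], 0.015], [[-0.0215, 0.0077, 0], [0, 0, 0], 0.015],
[0.5335 0.3349]
```

Emit:
{"fn": "servo_tool", "kwargs": {"moves": [[[0.0097,0.0248,0],[0,0,0],0.015],[[0.0007,0.0228,0],[0,0,0],0.015]]}}

```text
time: 5.2
tool_pos: [0.4875, 0.3851, 0.1225]
eef_rot: [-3.14, -0.005, 1.571]
ft_force: [-12.3, 5.7, 6.9]
gripper_width: 0.0191
```

Emit:
{"fn": "servo_tool", "kwargs": {"moves": [[[-0.0087,0.0212,0],[0,0,0],0.015],[[-0.0165,0.0158,0],[0,0,0],0.015],[[-0.0215,0.0077,0],[0,0,0],0.015]]}}

```text
time: 5.45
tool_pos: [0.536, 0.3385, 0.1225]
eef_rot: [3.138, -0.006, 1.572]
ft_force: [-8.7, 10.3, 3.0]
gripper_width: 0.0196
```

Emit:
{"fn": "servo_tool", "kwargs": {"moves": [[[0,0,0],[0,0,0],0.015]]}}

```text
time: 5.53
tool_pos: [0.5361, 0.3338, 0.1226]
eef_rot: [3.138, -0.001, 1.571]
ft_force: [2.9, -3.1, 3.3]
gripper_width: 0.0198
```

Emit:
{"fn": "servo_tool", "kwargs": {"moves": [[[-0.0228,-0.0017,0],[0,0,0],0.015],[[-0.0202,-0.0109,0],[0,0,0],0.015],[[-0.014,-0.018,0],[0,0,0],0.015],[[-0.0054,-0.0223,0],[0,0,0],0.015],[[0.0041,-0.0225,0],[0,0,0],0.015]]}}

```text
time: 5.95
tool_pos: [0.4619, 0.2782, 0.1227]
eef_rot: [3.132, -0.006, 1.57]
ft_force: [18.3, 14.0, -10.8]
gripper_width: 0.0189
```

Emit:
{"fn": "servo_tool", "kwargs": {"moves": [[[0.0129,-0.0189,0],[0,0,0],0.015],[[0.0195,-0.012,0],[0,0,0],0.015],[[0.0226,-0.003,0],[0,0,0],0.015],[[0.022,0.0064,0],[0,0,0],0.015],[[0.0174,0.0148,0],[0,0,0],0.015]]}}

```text
time: 6.37
tool_pos: [0.444, 0.3713, 0.1224]
eef_rot: [-3.14, 0.002, 1.573]
ft_force: [-1.9, -11.5, 13.7]
gripper_width: 0.0194
```

Emit:
{"fn": "servo_tool", "kwargs": {"moves": [[[0.0099,0.0206,0],[0,0,0],0.015],[[0.0007,0.0228,0],[0,0,0],0.015],[[-0.0087,0.0212,0],[0,0,0],0.015],[[-0.0165,0.0158,0],[0,0,0],0.015],[[-0.0215,0.0077,0],[0,0,0],0.015]]}}

```text
time: 6.78
tool_pos: [0.536, 0.3385, 0.1226]
eef_rot: [3.138, -0.006, 1.572]
ft_force: [-6.9, 10.1, 3.9]
gripper_width: 0.0195
```

Emit:
{"fn": "servo_tool", "kwargs": {"moves": [[[-0.0228,-0.0017,0],[0,0,0],0.015],[[-0.0202,-0.0109,0],[0,0,0],0.015],[[-0.014,-0.018,0],[0,0,0],0.015],[[-0.0054,-0.0223,0],[0,0,0],0.015],[[0.0041,-0.0225,0],[0,0,0],0.015]]}}

```text
time: 7.2
tool_pos: [0.4619, 0.2782, 0.1227]
eef_rot: [3.132, -0.006, 1.57]
ft_force: [18.2, 13.3, -12.3]
gripper_width: 0.0195
```

Emit:
{"fn": "servo_tool", "kwargs": {"moves": [[[0.0129,-0.0189,0],[0,0,0],0.015],[[0.0195,-0.012,0],[0,0,0],0.015],[[0.0226,-0.003,0],[0,0,0],0.015],[[0.022,0.0064,0],[0,0,0],0.015],[[0.0174,0.0148,0],[0,0,0],0.015]]}}

```text
time: 7.62
tool_pos: [0.444, 0.3713, 0.1224]
eef_rot: [-3.14, 0.002, 1.573]
ft_force: [-2.9, -11.0, 13.0]
gripper_width: 0.0191
```

Emit:
{"fn": "servo_tool", "kwargs": {"moves": [[[0.0099,0.0206,0],[0,0,0],0.015],[[0.0007,0.0228,0],[0,0,0],0.015],[[-0.0087,0.0212,0],[0,0,0],0.015],[[-0.0165,0.0158,0],[0,0,0],0.015],[[-0.0215,0.0077,0],[0,0,0],0.015]]}}

```text
time: 8.03
tool_pos: [0.536, 0.3385, 0.1225]
eef_rot: [3.138, -0.006, 1.572]
ft_force: [-7.6, 9.4, 3.8]
gripper_width: 0.0192
```

Emit:
{"fn": "servo_tool", "kwargs": {"moves": [[[-0.0228,-0.0017,0],[0,0,0],0.015],[[-0.0202,-0.0109,0],[0,0,0],0.015],[[-0.014,-0.018,0],[0,0,0],0.015],[[-0.0054,-0.0223,0],[0,0,0],0.015],[[0.0041,-0.0225,0],[0,0,0],0.015]]}}

```text
time: 8.45
tool_pos: [0.4619, 0.2783, 0.1227]
eef_rot: [3.132, -0.006, 1.57]
ft_force: [17.9, 13.4, -11.3]
gripper_width: 0.0192
```

Emit:
{"fn": "servo_tool", "kwargs": {"moves": [[[0.0129,-0.0189,0],[0,0,0],0.015],[[0.0195,-0.012,0],[0,0,0],0.015],[[0.0226,-0.003,0],[0,0,0],0.015],[[0.022,0.0064,0],[0,0,0],0.015],[[0.0174,0.0148,0],[0,0,0],0.015]]}}

```text
time: 8.87
tool_pos: [0.444, 0.3713, 0.1224]
eef_rot: [-3.14, 0.002, 1.573]
ft_force: [-2.8, -10.3, 13.1]
gripper_width: 0.0193
```

Emit:
{"fn": "servo_tool", "kwargs": {"moves": [[[0.0099,0.0206,0],[0,0,0],0.015],[[0.0007,0.0228,0],[0,0,0],0.015],[[-0.0087,0.0212,0],[0,0,0],0.015],[[-0.0165,0.0158,0],[0,0,0],0.015],[[-0.0215,0.0077,0],[0,0,0],0.015]]}}

```text
time: 9.28
tool_pos: [0.536, 0.3385, 0.1225]
eef_rot: [3.138, -0.006, 1.572]
ft_force: [-8.6, 10.0, 4.4]
gripper_width: 0.0198
```

```bash
cat > flag.py <<'E'
from h import *
for n in("top","side"):
    im,P,ray,c=snap(n); e=(P[...,0]-.468)**2+(P[...,1]-.245)**2; m=e<.012**2
    print(n,m.sum(),"z in pin region",np.nanpercentile(P[m][:,2],[20,50,75,90,97]).round(4))
s=ctrl.get_state(); print(s["tool_pos"],s["ft_force"],s["gripper_width"])
for _ in range(0): pass
E
python3 flag.py
```

```text
top 114 z in pin region [0.0721 0.5896 0.5951 0.5971 0.5989]
side 41 z in pin region [0.0706 0.072  0.0737 0.075  0.0754]
[0.5360819  0.3339425  0.12260762] [ 4.96542017 -3.10883666  2.95859645] 0.019497736488141668
```

Emit:
{"fn": "servo_tool", "kwargs": {"moves": [[[-0.0228,-0.0017,0],[0,0,0],0.015],[[-0.0202,-0.0109,0],[0,0,0],0.015],[[-0.014,-0.018,0],[0,0,0],0.015],[[-0.0054,-0.0223,0],[0,0,0],0.015],[[0.0041,-0.0225,0],[0,0,0],0.015]]}}

```text
time: 9.8
tool_pos: [0.4619, 0.2783, 0.1227]
eef_rot: [3.132, -0.006, 1.57]
ft_force: [17.8, 14.2, -11.3]
gripper_width: 0.0196
```

Emit:
{"fn": "servo_tool", "kwargs": {"moves": [[[0.0129,-0.0189,0],[0,0,0],0.015],[[0.0195,-0.012,0],[0,0,0],0.015],[[0.0226,-0.003,0],[0,0,0],0.015],[[0.022,0.0064,0],[0,0,0],0.015],[[0.0174,0.0148,0],[0,0,0],0.015]]}}

```text
time: 10.22
tool_pos: [0.444, 0.3713, 0.1224]
eef_rot: [-3.14, 0.002, 1.573]
ft_force: [-1.7, -11.0, 13.9]
gripper_width: 0.0195
```

Emit:
{"fn": "servo_tool", "kwargs": {"moves": [[[0.0099,0.0206,0],[0,0,0],0.015],[[0.0007,0.0228,0],[0,0,0],0.015],[[-0.0087,0.0212,0],[0,0,0],0.015],[[-0.0165,0.0158,0],[0,0,0],0.015],[[-0.0215,0.0077,0],[0,0,0],0.015]]}}

```text
time: 10.63
tool_pos: [0.536, 0.3384, 0.1225]
eef_rot: [3.138, -0.006, 1.572]
ft_force: [-7.3, 7.5, 5.3]
gripper_width: 0.0196
```

```bash
python3 flag.py
```

```text
top 113 z in pin region [0.0723 0.5899 0.5953 0.5974 0.5997]
side 44 z in pin region [0.07   0.0721 0.0735 0.0761 0.0768]
[0.53607638 0.33390388 0.12262717] [ 4.59740435 -2.28351776  3.01164243] 0.018860939303606092
```

Emit:
{"fn": "servo_tool", "kwargs": {"moves": [[[-0.0228,-0.0017,0],[0,0,0],0.015],[[-0.0202,-0.0109,0],[0,0,0],0.015],[[-0.014,-0.018,0],[0,0,0],0.015],[[-0.0054,-0.0223,0],[0,0,0],0.015],[[0.0041,-0.0225,0],[0,0,0],0.015]]}}

```text
time: 11.15
tool_pos: [0.4601, 0.2786, 0.1227]
eef_rot: [3.136, -0.007, 1.569]
ft_force: [10.7, 20.4, -7.6]
gripper_width: 0.0194
```

Emit:
{"fn": "servo_tool", "kwargs": {"moves": [[[0.0129,-0.0189,0],[0,0,0],0.015],[[0.0195,-0.012,0],[0,0,0],0.015],[[0.0226,-0.003,0],[0,0,0],0.015],[[0.022,0.0064,0],[0,0,0],0.015],[[0.0174,0.0148,0],[0,0,0],0.015]]}}

```text
time: 11.57
tool_pos: [0.4457, 0.3728, 0.1226]
eef_rot: [3.139, -0.001, 1.573]
ft_force: [7.7, -9.7, 5.2]
gripper_width: 0.0195
```

Emit:
{"fn": "servo_tool", "kwargs": {"moves": [[[0.0099,0.0206,0],[0,0,0],0.015],[[0.0007,0.0228,0],[0,0,0],0.015],[[-0.0087,0.0212,0],[0,0,0],0.015],[[-0.0165,0.0158,0],[0,0,0],0.015],[[-0.0215,0.0077,0],[0,0,0],0.015]]}}

```text
time: 11.98
tool_pos: [0.5363, 0.3366, 0.1225]
eef_rot: [3.138, -0.003, 1.572]
ft_force: [-9.3, 0.4, 9.3]
gripper_width: 0.0195
```

```bash
python3 flag.py
```

```text
top 113 z in pin region [0.0723 0.5902 0.5952 0.5972 0.6   ]
side 38 z in pin region [0.0709 0.0742 0.0772 0.0788 0.0812]
[0.53609924 0.33352981 0.12269057] [ 3.454724   -0.49163912  3.17020388] 0.01931694580629545
```

Emit:
{"fn": "servo_tool", "kwargs": {"moves": [[[-0.0228,-0.0017,0],[0,0,0],0.015],[[-0.0202,-0.0109,0],[0,0,0],0.015],[[-0.014,-0.018,0],[0,0,0],0.015],[[-0.0054,-0.0223,0],[0,0,0],0.015],[[0.0041,-0.0225,0],[0,0,0],0.015]]}}

```text
time: 12.5
tool_pos: [0.46, 0.2785, 0.1227]
eef_rot: [3.136, -0.006, 1.569]
ft_force: [10.0, 20.9, -8.1]
gripper_width: 0.0198
```

Emit:
{"fn": "servo_tool", "kwargs": {"moves": [[[0,0,0],[0,0,0],0.015],[[0,0,0],[0,0,0],0.015]]}}

```text
time: 12.67
tool_pos: [0.4594, 0.2793, 0.1227]
eef_rot: [3.137, -0.005, 1.572]
ft_force: [2.7, 7.4, 0.9]
gripper_width: 0.0196
```

Emit:
{"fn": "servo_tool", "kwargs": {"moves": [[[0,0,0],[0,0,0],0.045],[[0,0,0],[0,0,0],0.045],[[0,0,0],[0,0,0],0.045],[[0,0,-0.03],[0,0,0],0.045],[[0,0,-0.03],[0,0,0],0.045]]}}

```text
time: 13.08
tool_pos: [0.4568, 0.2756, 0.1798]
eef_rot: [-3.138, 0.003, 1.571]
ft_force: [0.7, 0.6, 0.4]
gripper_width: 0.0449
```

Emit:
{"fn": "servo_tool", "kwargs": {"moves": [[[0,0,-0.03],[0,0,0],0.045],[[0,0.03,0],[0,0,0],0.045],[[-0.035,0.038,0],[0,0,0],0.045],[[-0.035,0.038,0],[0,0,0],0.045],[[-0.03,0.038,0],[0,0,0],0.045]]}}

```text
time: 13.5
tool_pos: [0.583, 0.1932, 0.2109]
eef_rot: [-3.142, 0.0, 1.573]
ft_force: [1.5, 0.9, -0.7]
gripper_width: 0.0451
```

```bash
python3 flag.py; python3 - <<'E'
from h import *
for n in("top","side"):
    im,P,ray,c,o=handles(n); print(n,*[q for q in o if q[0]<700],sep="\n")
    a=im[195:240,150:220] if n=="top" else im[110:175,150:230]
    cv2.imwrite(f"pics/f_{n}.png",cv2.resize(a[:,:,::-1],None,fx=7,fy=7,interpolation=cv2.INTER_CUBIC))
a,b=cv2.imread("pics/f_top.png"),cv2.imread("pics/f_side.png")
b=cv2.resize(b,(int(b.shape[1]*a.shape[0]/b.shape[0]),a.shape[0])); o=np.hstack([a,b]); cv2.imwrite("pics/f.png",cv2.resize(o,(790,int(790*o.shape[0]/o.shape[1]))))
E
```

```text
top 0 z in pin region nan
side 40 z in pin region [0.0704 0.0728 0.078  0.0792 0.0808]
[0.58617632 0.19081515 0.21059148] [0.29259713 1.14328432 0.65450931] 0.044929042542480424
top
(663, -318, 213, 8, -89, 27, np.int32(127))
(615, 99, 89, 23, -86, 22, np.int32(188))
(554, -18, 88, 20, -90, 22, np.int32(191))
(505, 105, 42, 19, -90, 22, np.int32(87))
(430, -11, 88, 21, -85, 22, np.int32(180))
side
(610, 95, 92, 26, -87, 22, np.int32(201))
(501, 122, 94, 22, 90, 22, np.int32(195))
(550, -24, 94, 25, -89, 22, np.int32(246))
(425, -16, 93, 23, -85, 22, np.int32(254))
(663, -318, 217, 17, -88, 27, np.int32(431))
  return np.nanmean(a, axis, out=out, keepdims=keepdims)
```

View pics/f.png

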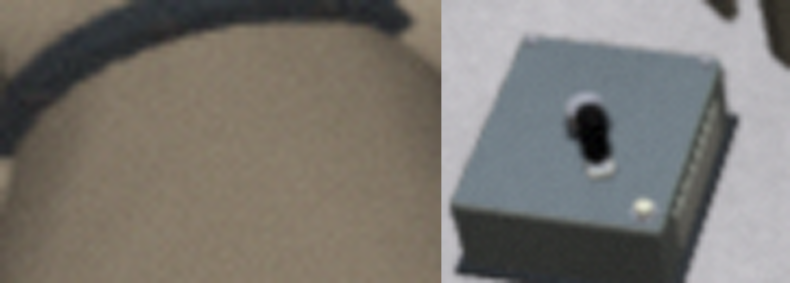

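The side view shows the pin raised, at crop px (643,207), with its top at z≈0.080. It didn't change over the last third of a turn, so winding is done. Driver C has been knocked to about (0.503,0.124). Picking A.

Emit:
{"fn": "servo_tool", "kwargs": {"moves": [[[-0.034,0.009,0],[0,0,0],0.045],[[-0.034,0.009,0],[0,0,0],0.045],[[-0.033,0.01,0.015],[0,0,0],0.045],[[0,0,0.035],[0,0,-0.061],0.045],[[0,0,0.035],[0,0,0],0.045]]}}

```text
time: 14.12
tool_pos: [0.6109, 0.093, 0.1262]
eef_rot: [3.138, -0.0, 1.635]
ft_force: [-0.3, -0.6, -0.7]
gripper_width: 0.0453
```

Emit:
{"fn": "servo_tool", "kwargs": {"moves": [[[0,0,0.035],[0,0,0],0.045],[[0,0,0.025],[0,0,0],0.045],[[0,0,0],[0,0,0],0.045],[[0,0,0],[0,0,0],0.045]]}}

```text
time: 14.45
tool_pos: [0.6087, 0.0944, 0.0649]
eef_rot: [-3.138, 0.0, 1.634]
ft_force: [1.0, 0.1, 0.1]
gripper_width: 0.0451
```

```bash
python3 - <<'E'
from h import *
s=ctrl.get_state(); print(s["tool_pos"],s["eef_rot"])
yaw=.028
for n in("top","side"):
    im,P,ray,c=snap(n)
    L=P[...,:2]-[.539,-.323]; t=L@np.array([[np.cos(yaw),-np.sin(yaw)],[np.sin(yaw),np.cos(yaw)]])
    for lo,hi in((-.11,0),(0,.1)):
        m=(t[...,0]>lo)&(t[...,0]<hi)&(abs(t[...,1])<.14)
        b=((t[m][:,1]+.14)/.004).astype(int); z=np.array([np.median(P[m][b==k,2])*1000 if (b==k).any() else 0 for k in range(70)])
        g=im[m].mean(1); gg=np.array([g[b==k].mean() for k in range(70)])
        print(n,lo,"dark/high y:",[(round(-140+4*k+2),round(z[k]),round(gg[k])) for k in range(70) if z[k]>9 or gg[k]<gg[max(0,k-4):k+5].mean()-8])
    m=(abs(t[...,1])<.1)&(abs(t[...,0])<.17); b=((t[m][:,0]+.17)/.004).astype(int)
    print("x prof",[(-170+4*k+2,round(np.median(P[m][b==k,2])*1000)) for k in list(range(4,16))+list(range(68,82)) if (b==k).any()])
E
```

```text
[0.60867331 0.09439515 0.0648646 ] [-3.13823423e+00  1.68315098e-04  1.63381661e+00]
top -0.11 dark/high y: [(-114, 17, 103), (-110, 16, 78), (-106, 7, 92), (-58, 7, 77), (-54, 12, 64), (-50, 8, 73), (-2, 8, 80), (2, 13, 69), (54, 10, 74), (58, 12, 72), (114, 19, 90), (118, 5, 95)]
top 0 dark/high y: [(-114, 18, 104), (-110, 17, 77), (-106, 8, 83), (-58, 7, 74), (-54, 12, 60), (-50, 7, 74), (-2, 6, 75), (2, 13, 64), (54, 10, 70), (58, 12, 68), (114, 19, 89), (118, 4, 93)]
x prof [(-152, 1), (-148, 1), (-144, 1), (-140, 0), (-136, 18), (-132, 10), (-128, 6), (-124, 6), (-120, 6), (-116, 6), (-112, 6), (-108, 6), (104, 5), (108, 6), (112, 6), (116, 5), (120, 7), (124, 35), (128, 45), (132, 46), (136, 45), (140, 44), (144, 42), (152, 3), (156, 1)]
side -0.11 dark/high y: [(-114, 12, 138), (-110, 17, 155), (-86, 6, 141), (-58, 6, 114), (-54, 13, 97), (-2, 10, 109), (2, 13, 109), (54, 11, 97), (58, 8, 117), (86, 5, 138), (110, 11, 118), (114, 18, 163), (118, 15, 180)]
side 0 dark/high y: [(-114, 11, 143), (-110, 19, 154), (-58, 6, 112), (-54, 14, 100), (-2, 6, 111), (2, 13, 113), (54, 12, 101), (58, 8, 117), (86, 5, 139), (110, 9, 119), (114, 18, 159), (118, 14, 177)]
x prof [(-152, 0), (-148, 0), (-144, 1), (-140, 5), (-136, 17), (-132, 17), (-128, 6), (-124, 6), (-120, 6), (-116, 6), (-112, 6), (-108, 5), (104, 5), (108, 5), (112, 5), (116, 6), (120, 23), (124, 31), (128, 45), (132, 45), (136, 45), (140, 45), (144, 41)]
```

Emit:
{"fn": "servo_tool", "kwargs": {"moves": [[[-0.005,0.004,0.02],[0,0,0],0.045],[[0,0,0.017],[0,0,0],0.045],[[0,0,0],[0,0,0],0.045],[[0,0,0],[0,0,0],0.01],[[0,0,0],[0,0,0],0.01]], "squeeze": 25}}

```text
time: 14.97
tool_pos: [0.6157, 0.0893, 0.0305]
eef_rot: [3.139, -0.0, 1.633]
ft_force: [-0.3, -0.4, 0.9]
gripper_width: 0.034
```

Emit:
{"fn": "servo_tool", "kwargs": {"moves": [[[0,0,0],[0,0,0],0.01],[[0,0,0],[0,0,0],0.01],[[0,0,0],[0,0,0],0.01],[[0,0,0],[0,0,0],0.01]]}}

```text
time: 15.3
tool_pos: [0.6157, 0.0892, 0.0302]
eef_rot: [3.139, -0.0, 1.633]
ft_force: [-1.7, -0.6, 8.1]
gripper_width: 0.0214
```

Emit:
{"fn": "servo_tool", "kwargs": {"moves": [[[0,0,-0.036],[0,0,0],0.01],[[0,0,-0.037],[0,0,0],0.01],[[0,0,-0.037],[0,0,0],0.01],[[0,0,0],[0,0,-0.118],0.01],[[0,0,0],[0,0,-0.118],0.01]]}}

```text
time: 15.72
tool_pos: [0.6165, 0.0892, 0.1422]
eef_rot: [3.136, 0.001, 1.874]
ft_force: [0.1, 0.2, -1.7]
gripper_width: 0.0216
```

Emit:
{"fn": "servo_tool", "kwargs": {"moves": [[[0,0,0],[0,0,-0.118],0.01],[[0,0,0],[0,0,-0.118],0.01],[[0,0,0],[0,0,-0.118],0.01],[[0,0,0],[0,0,-0.118],0.01],[[0,0,0],[0,0,-0.118],0.01]]}}

```text
time: 16.13
tool_pos: [0.6146, 0.0889, 0.139]
eef_rot: [3.141, 0.0, 2.465]
ft_force: [0.5, 1.3, -0.8]
gripper_width: 0.0214
```

Emit:
{"fn": "servo_tool", "kwargs": {"moves": [[[0,0,0],[0,0,-0.118],0.01],[[0,0,0],[0,0,-0.118],0.01],[[0,0,0],[0,0,-0.118],0.01],[[0,0,0],[0,0,-0.118],0.01],[[0,0,0],[0,0,-0.118],0.01]]}}

```text
time: 16.55
tool_pos: [0.6145, 0.0889, 0.139]
eef_rot: [3.142, 0.0, 3.055]
ft_force: [-0.1, -0.5, -2.0]
gripper_width: 0.0216
```

Emit:
{"fn": "servo_tool", "kwargs": {"moves": [[[0,0,0],[0,0,-0.118],0.01],[[0.0107,-0.0375,0],[0,0,0],0.01],[[0.0107,-0.0375,0],[0,0,0],0.01],[[0.0107,-0.0375,0],[0,0,0],0.01],[[0.0107,-0.0375,0],[0,0,0],0.01]]}}

```text
time: 16.97
tool_pos: [0.575, -0.0633, 0.139]
eef_rot: [-3.141, 0.0, -3.115]
ft_force: [0.9, -0.1, -1.0]
gripper_width: 0.0214
```

Emit:
{"fn": "servo_tool", "kwargs": {"moves": [[[0.0107,-0.0375,0],[0,0,0],0.01],[[0.0107,-0.0375,0],[0,0,0],0.01],[[0.0107,-0.0375,0],[0,0,0],0.01],[[0.0107,-0.0375,0],[0,0,0],0.01],[[0.0107,-0.0375,0],[0,0,0],0.01]]}}

```text
time: 17.38
tool_pos: [0.5261, -0.2526, 0.1391]
eef_rot: [-3.141, 0.001, -3.116]
ft_force: [0.9, -0.3, -1.1]
gripper_width: 0.0217
```

Emit:
{"fn": "servo_tool", "kwargs": {"moves": [[[0.0107,-0.0375,0],[0,0,0],0.01],[[0.0107,-0.0375,0],[0,0,0],0.01],[[0.0107,-0.0375,0],[0,0,0],0.01],[[0,0,0],[0,0,0],0.01],[[0,0,0],[0,0,0],0.01]]}}

```text
time: 17.8
tool_pos: [0.4968, -0.3659, 0.1388]
eef_rot: [-3.141, 0.0, -3.12]
ft_force: [-0.3, 0.4, -1.2]
gripper_width: 0.0214
```

Emit:
{"fn": "servo_tool", "kwargs": {"moves": [[[0.007,-0.0366,0],[0,0,0],0.01],[[0,0,0.03],[0,0,0],0.01],[[0,0,0.03],[0,0,0],0.01],[[0,0,0.03],[0,0,0],0.01],[[0,0,0],[0,0,0],0.01]]}}

```text
time: 18.22
tool_pos: [0.4889, -0.3971, 0.0435]
eef_rot: [3.136, -0.006, -3.115]
ft_force: [-1.9, 1.1, -1.3]
gripper_width: 0.0214
```

Emit:
{"fn": "servo_tool", "kwargs": {"moves": [[[0,0,0],[0,0,0],0.01],[[0,0,0],[0,0,0],0.01]]}}

```text
time: 18.38
tool_pos: [0.4926, -0.4005, 0.05]
eef_rot: [-3.141, 0.001, -3.115]
ft_force: [0.0, -0.9, -0.5]
gripper_width: 0.0213
```

```bash
python3 - <<'E'
from h import *
s=ctrl.get_state(); print(s["tool_pos"],s["eef_rot"])
im,P,ray,c=snap("side"); cv2.imwrite("pics/p1.png",cv2.resize(im[200:380,260:450,::-1],(633,600),interpolation=cv2.INTER_CUBIC))
for n in("top","side"): print(n,*[q for q in handles(n)[4] if q[0]<700],sep="\n")
E
```

```text
[ 0.49260031 -0.40053112  0.05002894] [-3.14097740e+00  8.92742934e-04 -3.11532598e+00]
top
(663, -316, 210, 7, -88, 27, np.int32(119))
(554, -18, 88, 20, -90, 22, np.int32(190))
(505, 129, 84, 20, -90, 22, np.int32(182))
(430, -11, 88, 20, -85, 22, np.int32(177))
side
(501, 123, 95, 22, 87, 22, np.int32(184))
(549, -25, 89, 22, -86, 20, np.int32(150))
(425, -17, 93, 22, -85, 22, np.int32(240))
```

View pics/p1.png

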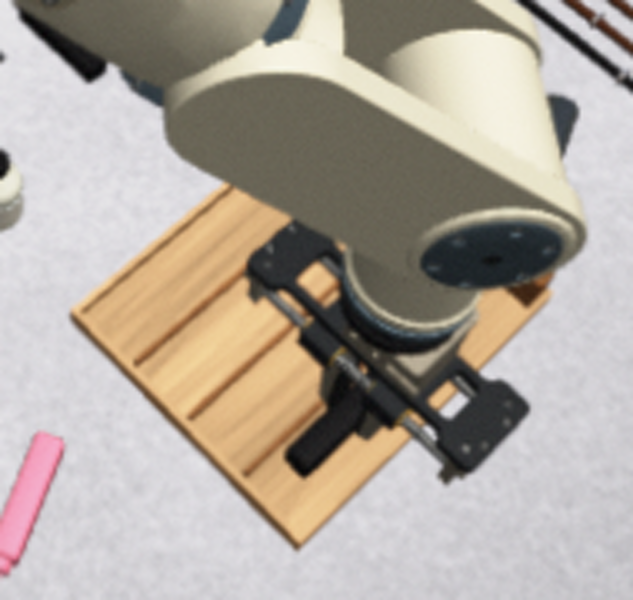

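The picture shows the handle (325,440) over the outermost channel, parallel to it. Lowering and releasing.

Emit:
{"fn": "servo_tool", "kwargs": {"moves": [[[0,0,0.013],[0,0,0],0.01],[[0,0,0],[0,0,0],0.01],[[0,0,0],[0,0,0],0.01],[[0,0,0],[0,0,0],0.029],[[0,0,0],[0,0,0],0.029]]}}

```text
time: 18.95
tool_pos: [0.4913, -0.4009, 0.0356]
eef_rot: [3.141, -0.0, -3.117]
ft_force: [-0.1, -0.2, 0.3]
gripper_width: 0.0293
```

Emit:
{"fn": "servo_tool", "kwargs": {"moves": [[[0,0,0],[0,0,0],0.029],[[0,0,0],[0,0,0],0.029],[[0,0,-0.04],[0,0,0],0.029],[[0,0,-0.04],[0,0,0],0.029],[[0,0,-0.02],[0,0,0],0.029]]}}

```text
time: 19.37
tool_pos: [0.4927, -0.402, 0.1395]
eef_rot: [-3.139, 0.003, -3.116]
ft_force: [1.6, -1.8, 0.8]
gripper_width: 0.0291
```

Emit:
{"fn": "servo_tool", "kwargs": {"moves": [[[0,0,0],[0,0,0.121],0.04],[[0,0,0],[0,0,0.121],0.04],[[0,0,0],[0,0,0.121],0.04],[[0,0,0],[0,0,0.121],0.04],[[0,0,0],[0,0,0.121],0.04]]}}

```text
time: 19.78
tool_pos: [0.4915, -0.4009, 0.1358]
eef_rot: [-3.142, 0.0, 2.556]
ft_force: [-0.2, -0.2, -0.8]
gripper_width: 0.0398
```

Emit:
{"fn": "servo_tool", "kwargs": {"moves": [[[0,0,0],[0,0,0.121],0.04],[[0,0,0],[0,0,0.121],0.04],[[0,0,0],[0,0,0.121],0.04],[[0,0,0],[0,0,0.121],0.04],[[0,0,0],[0,0,0.121],0.04]]}}

```text
time: 20.2
tool_pos: [0.4915, -0.4009, 0.1356]
eef_rot: [-3.142, -0.0, 1.951]
ft_force: [0.1, 1.2, 0.2]
gripper_width: 0.0399
```

Emit:
{"fn": "servo_tool", "kwargs": {"moves": [[[0,0,0],[0,0,0.121],0.04],[[0,0,0],[0,0,0.121],0.04],[[0,0,0],[0,0,0.12],0.04],[[0,0,0],[0,0,0],0.04]]}}

```text
time: 20.53
tool_pos: [0.4915, -0.4009, 0.1356]
eef_rot: [3.142, -0.0, 1.589]
ft_force: [-0.5, 0.8, -0.2]
gripper_width: 0.0402
```

Emit:
{"fn": "servo_tool", "kwargs": {"moves": [[[0.0388,0.006,0],[0,0,0.018],0.045],[[0.0388,0.006,0],[0,0,0],0.045],[[0.0388,0.006,0],[0,0,0],0.045],[[0.0388,0.006,0],[0,0,0],0.045],[[0.0388,0.006,0],[0,0,0],0.045]]}}

```text
time: 20.95
tool_pos: [0.5196, -0.2051, 0.1357]
eef_rot: [3.141, 0.0, 1.581]
ft_force: [1.2, -0.7, -0.4]
gripper_width: 0.0453
```

Emit:
{"fn": "servo_tool", "kwargs": {"moves": [[[0.0388,0.006,0],[0,0,0],0.045],[[0.0388,0.006,0],[0,0,0],0.045],[[0.0388,0.006,0],[0,0,0],0.045],[[0.0388,0.006,0],[0,0,0],0.045],[[0.0388,0.006,0],[0,0,0],0.045]]}}

```text
time: 21.37
tool_pos: [0.5485, -0.0106, 0.1358]
eef_rot: [3.141, 0.0, 1.581]
ft_force: [1.2, 0.7, -0.3]
gripper_width: 0.045
```

Emit:
{"fn": "servo_tool", "kwargs": {"moves": [[[0,0,0.035],[0,0,0],0.045],[[0,0,0.03],[0,0,0],0.045],[[0,0,0],[0,0,0],0.045],[[0,0,0],[0,0,0],0.045]]}}

```text
time: 21.7
tool_pos: [0.5472, -0.0124, 0.0698]
eef_rot: [-3.138, -0.0, 1.58]
ft_force: [-0.3, -0.1, 0.7]
gripper_width: 0.0451
```

```bash
python3 - <<'E'
from h import *
s=ctrl.get_state(); print(s["tool_pos"],s["eef_rot"])
for n in("top","side"):
    im,P,ray,c,o=handles(n); print(n,*[q for q in o if q[0]<700],sep="\n")
    cv2.imwrite(f"pics/a_{n}.png",cv2.resize(im[:,:,::-1],(800,600),interpolation=cv2.INTER_CUBIC))
E
```

```text
[ 0.54724452 -0.01237621  0.06977752] [-3.13802805e+00 -5.41679292e-05  1.57987361e+00]
top
(663, -318, 213, 10, -90, 28, np.int32(119))
(482, -399, 87, 24, 1, 27, np.int32(204))
(505, 127, 87, 20, -90, 22, np.int32(185))
side
(502, 122, 93, 24, -90, 22, np.int32(196))
(551, -29, 85, 24, 89, 22, np.int32(201))
(426, -17, 94, 23, -85, 22, np.int32(253))
(664, -318, 217, 16, -89, 27, np.int32(421))
(478, -402, 95, 21, 2, 27, np.int32(348))
```

View pics/a_side.png

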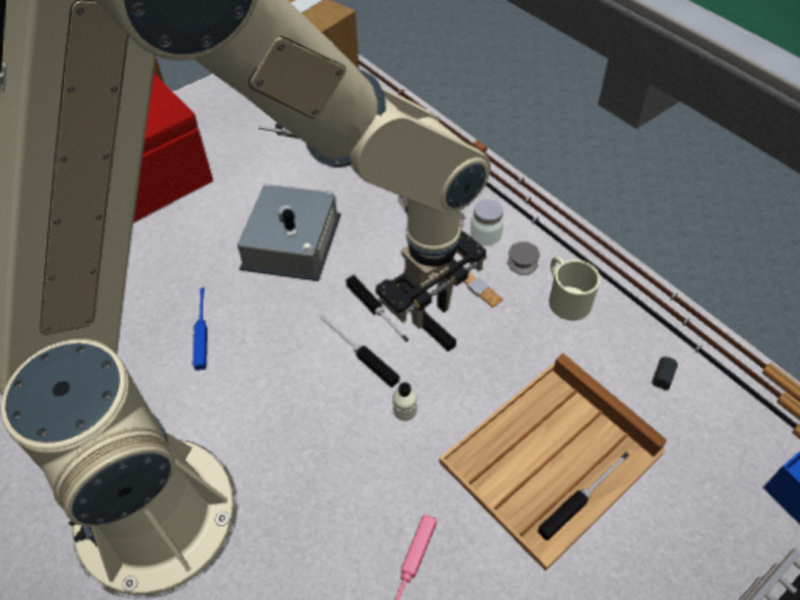

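The view shows driver A lying in the outer channel with its tip to the block, at px (585,495). The jaws are over B's handle (437,328). Gripping B.

Emit:
{"fn": "servo_tool", "kwargs": {"moves": [[[0,0.005,0.02],[0,0,0],0.045],[[0,0,0.02],[0,0,0],0.045],[[0,0,0],[0,0,0],0.045],[[0,0,0],[0,0,0],0.01],[[0,0,0],[0,0,0],0.01]]}}

```text
time: 22.22
tool_pos: [0.5544, -0.0129, 0.0322]
eef_rot: [3.14, 0.0, 1.577]
ft_force: [0.7, -0.2, 0.6]
gripper_width: 0.0341
```

Emit:
{"fn": "servo_tool", "kwargs": {"moves": [[[0,0,0],[0,0,0],0.01],[[0,0,0],[0,0,0],0.01],[[0,0,0],[0,0,0],0.01],[[0,0,0],[0,0,0],0.01]]}}

```text
time: 22.55
tool_pos: [0.5545, -0.0126, 0.032]
eef_rot: [3.139, 0.0, 1.577]
ft_force: [-0.6, -0.3, 8.2]
gripper_width: 0.0212
```

Emit:
{"fn": "servo_tool", "kwargs": {"moves": [[[0,0,-0.036],[0,0,0],0.01],[[0,0,-0.037],[0,0,0],0.01],[[0,0,-0.037],[0,0,0],0.01],[[0,0,0],[0,0,0.119],0.01],[[0,0,0],[0,0,0.119],0.01]]}}

```text
time: 22.97
tool_pos: [0.5553, -0.0125, 0.144]
eef_rot: [3.136, -0.001, 1.334]
ft_force: [0.0, -0.2, -1.4]
gripper_width: 0.0216
```

Emit:
{"fn": "servo_tool", "kwargs": {"moves": [[[0,0,0],[0,0,0.119],0.01],[[0,0,0],[0,0,0.119],0.01],[[0,0,0],[0,0,0.119],0.01],[[0,0,0],[0,0,0.119],0.01],[[0,0,0],[0,0,0.119],0.01]]}}

```text
time: 23.38
tool_pos: [0.5535, -0.0125, 0.1411]
eef_rot: [3.141, -0.0, 0.738]
ft_force: [0.9, -0.4, -1.4]
gripper_width: 0.0214
```

Emit:
{"fn": "servo_tool", "kwargs": {"moves": [[[0,0,0],[0,0,0.119],0.01],[[0,0,0],[0,0,0.119],0.01],[[0,0,0],[0,0,0.119],0.01],[[0,0,0],[0,0,0.119],0.01],[[0,0,0],[0,0,0.119],0.01]]}}

```text
time: 23.8
tool_pos: [0.5534, -0.0125, 0.1411]
eef_rot: [3.142, -0.0, 0.143]
ft_force: [0.0, 0.1, -0.6]
gripper_width: 0.0216
```

Emit:
{"fn": "servo_tool", "kwargs": {"moves": [[[0,0,0],[0,0,0.119],0.01],[[-0.0072,0.0374,0],[0,0,0],0.01],[[-0.0072,0.0374,0],[0,0,0],0.01],[[-0.0072,0.0374,0],[0,0,0],0.01],[[-0.0072,0.0374,0],[0,0,0],0.01]]}}

```text
time: 24.22
tool_pos: [0.5288, -0.1641, 0.1412]
eef_rot: [3.141, -0.001, 0.031]
ft_force: [0.6, -0.0, -1.2]
gripper_width: 0.0219
```

Emit:
{"fn": "servo_tool", "kwargs": {"moves": [[[-0.0072,0.0374,0],[0,0,0],0.01],[[-0.0072,0.0374,0],[0,0,0],0.01],[[-0.0072,0.0374,0],[0,0,0],0.01],[[-0.0072,0.0374,0],[0,0,0],0.01],[[-0.0072,0.0374,0],[0,0,0],0.01]]}}

```text
time: 24.63
tool_pos: [0.4981, -0.3527, 0.1412]
eef_rot: [3.141, -0.0, 0.03]
ft_force: [1.0, 0.4, 0.0]
gripper_width: 0.0214
```

Emit:
{"fn": "servo_tool", "kwargs": {"moves": [[[0,0,0],[0,0,0],0.01],[[0,0,0],[0,0,0],0.01],[[0,0,0],[0,0,0],0.01]]}}

```text
time: 24.88
tool_pos: [0.4984, -0.3504, 0.1407]
eef_rot: [-3.141, 0.0, 0.029]
ft_force: [0.3, -0.3, -0.8]
gripper_width: 0.0218
```

Emit:
{"fn": "servo_tool", "kwargs": {"moves": [[[0,0,0.03],[0,0,0],0.01],[[0,0,0.03],[0,0,0],0.01],[[0,0,0.03],[0,0,0],0.01],[[0,0,0.012],[0,0,0],0.01],[[0,0,0],[0,0,0],0.01]]}}

```text
time: 25.3
tool_pos: [0.498, -0.3483, 0.0366]
eef_rot: [-3.139, 0.003, 0.032]
ft_force: [-0.2, 0.5, -0.2]
gripper_width: 0.0218
```

Emit:
{"fn": "servo_tool", "kwargs": {"moves": [[[0,0,0],[0,0,0],0.01],[[0,0,0],[0,0,0],0.01],[[0,0,0],[0,0,0],0.029],[[0,0,0],[0,0,0],0.029],[[0,0,0],[0,0,0],0.029]]}}

```text
time: 25.72
tool_pos: [0.4992, -0.3511, 0.0395]
eef_rot: [3.141, -0.001, 0.03]
ft_force: [0.3, 0.5, 0.5]
gripper_width: 0.0292
```

Emit:
{"fn": "servo_tool", "kwargs": {"moves": [[[0,0,-0.04],[0,0,0],0.029],[[0,0,-0.04],[0,0,0],0.029],[[0,0,-0.02],[0,0,0],0.029],[[0,0,0],[0,0,-0.121],0.045],[[0,0,0],[0,0,-0.121],0.045]]}}

```text
time: 26.13
tool_pos: [0.4998, -0.3517, 0.1412]
eef_rot: [3.138, -0.003, 0.277]
ft_force: [0.6, -0.1, -0.5]
gripper_width: 0.0403
```

Emit:
{"fn": "servo_tool", "kwargs": {"moves": [[[0,0,0],[0,0,-0.121],0.045],[[0,0,0],[0,0,-0.121],0.045],[[0,0,0],[0,0,-0.121],0.045],[[0,0,0],[0,0,-0.121],0.045],[[0,0,0],[0,0,-0.121],0.045]]}}

```text
time: 26.55
tool_pos: [0.4988, -0.351, 0.139]
eef_rot: [3.141, -0.0, 0.883]
ft_force: [-0.4, 0.6, 0.1]
gripper_width: 0.0451
```

Emit:
{"fn": "servo_tool", "kwargs": {"moves": [[[0,0,0],[0,0,-0.121],0.045],[[0,0,0],[0,0,-0.121],0.045],[[0,0,0],[0,0,-0.121],0.045],[[0,0,0],[0,0,-0.121],0.045],[[0,0,0],[0,0,-0.121],0.045]]}}

```text
time: 26.97
tool_pos: [0.4988, -0.351, 0.1391]
eef_rot: [3.141, 0.0, 1.488]
ft_force: [0.3, 0.7, -0.9]
gripper_width: 0.0449
```

Emit:
{"fn": "servo_tool", "kwargs": {"moves": [[[0,0,0],[0,0,-0.09],0.045],[[0,0,0],[0,0,0],0.045],[[0,0,0],[0,0,0],0.045]]}}

```text
time: 27.22
tool_pos: [0.4988, -0.351, 0.1389]
eef_rot: [3.141, 0.0, 1.569]
ft_force: [0.4, 0.4, -0.3]
gripper_width: 0.045
```

```bash
python3 - <<'E'
from h import *
s=ctrl.get_state(); print(s["tool_pos"],s["eef_rot"])
for n in("top","side"):
    im,P,ray,c,o=handles(n); print(n,*[q for q in o if q[0]<700],sep="\n")
E
```

```text
[ 0.49880177 -0.35095949  0.13889953] [3.14123157e+00 2.37753977e-04 1.56862587e+00]
top
(663, -318, 213, 8, -89, 28, np.int32(117))
(495, -349, 88, 23, 2, 27, np.int32(197))
(505, 127, 87, 20, -90, 22, np.int32(181))
(430, -11, 88, 20, -85, 22, np.int32(172))
side
(501, 122, 94, 22, 88, 22, np.int32(183))
(425, -17, 92, 23, -85, 22, np.int32(245))
(666, -382, 85, 14, -89, 27, np.int32(147))
(492, -351, 94, 24, 2, 26, np.int32(336))
(478, -402, 95, 21, 1, 27, np.int32(343))
```

Emit:
{"fn": "servo_tool", "kwargs": {"moves": [[[0.039,0.0005,0],[0,0,0],0.045],[[0.039,0.0005,0],[0,0,0],0.045],[[0.039,0.0005,0],[0,0,0],0.045],[[0.039,0.0005,0],[0,0,0],0.045],[[0.039,0.0005,0],[0,0,0],0.045]]}}

```text
time: 27.73
tool_pos: [0.5008, -0.1543, 0.1387]
eef_rot: [3.141, 0.0, 1.569]
ft_force: [0.9, 0.7, -0.0]
gripper_width: 0.045
```

Emit:
{"fn": "servo_tool", "kwargs": {"moves": [[[0.039,0.0005,0],[0,0,0],0.045],[[0.039,0.0005,0],[0,0,0],0.045],[[0.039,0.0005,0],[0,0,0],0.045],[[0.039,0.0005,0],[0,0,0],0.045],[[0.039,0.0005,0],[0,0,0],0.045]]}}

```text
time: 28.15
tool_pos: [0.5032, 0.041, 0.1389]
eef_rot: [3.141, -0.0, 1.569]
ft_force: [0.7, -0.1, 0.2]
gripper_width: 0.0448
```

Emit:
{"fn": "servo_tool", "kwargs": {"moves": [[[0.039,0.0005,0],[0,0,0],0.045],[[0.039,0.0005,0],[0,0,0],0.045],[[0,0,0.035],[0,0,0],0.045],[[0,0,0.03],[0,0,0],0.045],[[0,0,0],[0,0,0],0.045]]}}

```text
time: 28.57
tool_pos: [0.501, 0.1173, 0.0696]
eef_rot: [-3.135, 0.002, 1.572]
ft_force: [-1.2, -1.1, -0.5]
gripper_width: 0.0449
```

Emit:
{"fn": "servo_tool", "kwargs": {"moves": [[[0,0,0],[0,0,0],0.045],[[0,0,0],[0,0,0],0.045]]}}

```text
time: 28.73
tool_pos: [0.5049, 0.1169, 0.0746]
eef_rot: [3.141, -0.0, 1.57]
ft_force: [0.2, -1.1, -0.1]
gripper_width: 0.0449
```

```bash
python3 - <<'E'
from h import *
s=ctrl.get_state(); print(s["tool_pos"],s["eef_rot"])
for n in("top","side"):
    im,P,ray,c,o=handles(n); print(n,*[q for q in o if q[0]<600],sep="\n")
cv2.imwrite("pics/c1.png",cv2.resize(im[110:260,130:330,::-1],(800,600),interpolation=cv2.INTER_CUBIC))
E
```

```text
[0.5048913  0.11694236 0.07463098] [ 3.14104764e+00 -8.77435132e-05  1.57034015e+00]
top
(495, -349, 88, 23, 2, 27, np.int32(199))
(481, -399, 90, 24, 1, 27, np.int32(206))
(430, -15, 80, 21, -85, 22, np.int32(163))
side
(501, 114, 76, 22, 90, 22, np.int32(138))
(425, -17, 94, 23, -85, 22, np.int32(254))
(492, -352, 94, 22, 2, 26, np.int32(327))
(478, -402, 95, 21, 1, 27, np.int32(351))
```

View pics/c1.png

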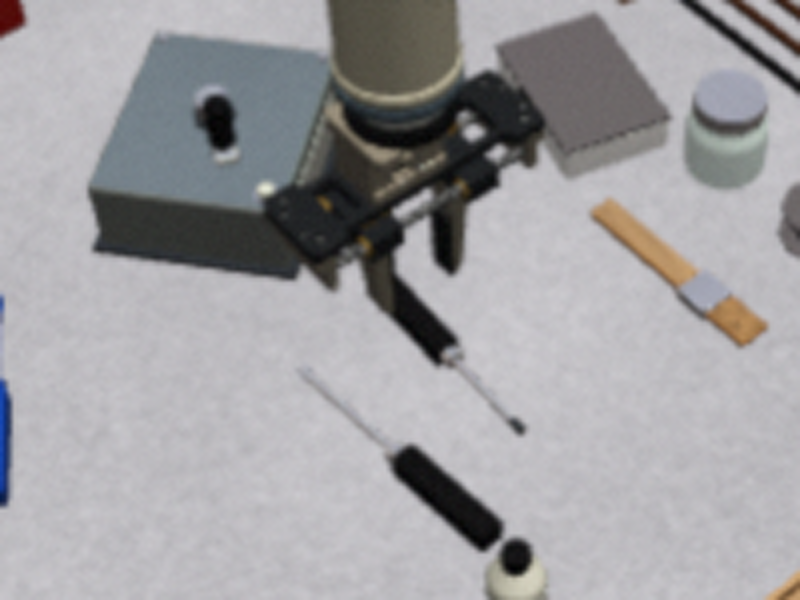

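The view shows C's handle (425,325) between the open jaws, with the pin still up. Gripping.

Emit:
{"fn": "servo_tool", "kwargs": {"moves": [[[0,0,0.024],[0,0,0],0.045],[[0,0,0.02],[0,0,0],0.045],[[0,0,0],[0,0,0],0.045],[[0,0,0],[0,0,0],0.01],[[0,0,0],[0,0,0],0.01]]}}

```text
time: 29.25
tool_pos: [0.5053, 0.1171, 0.031]
eef_rot: [3.14, -0.0, 1.571]
ft_force: [1.1, 0.6, 0.8]
gripper_width: 0.0339
```

Emit:
{"fn": "servo_tool", "kwargs": {"moves": [[[0,0,0],[0,0,0],0.01],[[0,0,0],[0,0,0],0.01],[[0,0,0],[0,0,0],0.01],[[0,0,0],[0,0,0],0.01]]}}

```text
time: 29.58
tool_pos: [0.5054, 0.1173, 0.0309]
eef_rot: [3.139, -0.0, 1.572]
ft_force: [-1.1, -2.0, 8.0]
gripper_width: 0.0217
```

Emit:
{"fn": "servo_tool", "kwargs": {"moves": [[[0,0,-0.036],[0,0,0],0.01],[[0,0,-0.037],[0,0,0],0.01],[[0,0,-0.037],[0,0,0],0.01],[[0,0,0],[0,0,-0.123],0.01],[[0,0,0],[0,0,-0.123],0.01]]}}

```text
time: 30.0
tool_pos: [0.5061, 0.1176, 0.1428]
eef_rot: [3.136, 0.0, 1.823]
ft_force: [-0.2, 0.5, -1.3]
gripper_width: 0.0216
```

Emit:
{"fn": "servo_tool", "kwargs": {"moves": [[[0,0,0],[0,0,-0.123],0.01],[[0,0,0],[0,0,-0.123],0.01],[[0,0,0],[0,0,-0.123],0.01],[[0,0,0],[0,0,-0.123],0.01],[[0,0,0],[0,0,-0.123],0.01]]}}

```text
time: 30.42
tool_pos: [0.5043, 0.1172, 0.1401]
eef_rot: [3.141, 0.0, 2.439]
ft_force: [-1.2, -0.2, -0.7]
gripper_width: 0.0213
```

Emit:
{"fn": "servo_tool", "kwargs": {"moves": [[[0,0,0],[0,0,-0.123],0.01],[[0,0,0],[0,0,-0.123],0.01],[[0,0,0],[0,0,-0.123],0.01],[[0,0,0],[0,0,-0.123],0.01],[[0,0,0],[0,0,-0.123],0.01]]}}

```text
time: 30.83
tool_pos: [0.5043, 0.1172, 0.1401]
eef_rot: [3.141, 0.0, 3.054]
ft_force: [0.0, 0.8, -0.8]
gripper_width: 0.0219
```

Emit:
{"fn": "servo_tool", "kwargs": {"moves": [[[0,0,0],[0,0,-0.123],0.01],[[0.0018,-0.0375,0],[0,0,0],0.01],[[0.0018,-0.0375,0],[0,0,0],0.01],[[0.0018,-0.0375,0],[0,0,0],0.01],[[0.0018,-0.0375,0],[0,0,0],0.01]]}}

```text
time: 31.25
tool_pos: [0.5013, -0.0343, 0.1402]
eef_rot: [-3.142, 0.001, -3.111]
ft_force: [-0.3, -0.1, -0.5]
gripper_width: 0.0214
```

Emit:
{"fn": "servo_tool", "kwargs": {"moves": [[[0.0018,-0.0375,0],[0,0,0],0.01],[[0.0018,-0.0375,0],[0,0,0],0.01],[[0.0018,-0.0375,0],[0,0,0],0.01],[[0.0018,-0.0375,0],[0,0,0],0.01],[[0.0018,-0.0375,0],[0,0,0],0.01]]}}

```text
time: 31.67
tool_pos: [0.4976, -0.2226, 0.1403]
eef_rot: [-3.141, 0.001, -3.113]
ft_force: [1.1, 0.2, -1.3]
gripper_width: 0.0217
```

Emit:
{"fn": "servo_tool", "kwargs": {"moves": [[[0.0018,-0.0375,0],[0,0,0],0.01],[[0.0018,-0.0375,0],[0,0,0],0.01],[[0,0,0],[0,0,0],0.01],[[0,0,0],[0,0,0],0.01],[[0,0,0],[0,0,0],0.01]]}}

```text
time: 32.08
tool_pos: [0.4961, -0.2953, 0.1397]
eef_rot: [3.141, -0.0, -3.113]
ft_force: [0.8, -0.1, -1.8]
gripper_width: 0.0216
```

Emit:
{"fn": "servo_tool", "kwargs": {"moves": [[[0,0,0.03],[0,0,0],0.01],[[0,0,0.03],[0,0,0],0.01],[[0,0,0.03],[0,0,0],0.01],[[0,0,0.012],[0,0,0],0.01],[[0,0,0],[0,0,0],0.01]]}}

```text
time: 32.5
tool_pos: [0.4955, -0.2935, 0.0356]
eef_rot: [3.139, -0.003, -3.111]
ft_force: [-0.4, -0.0, -0.3]
gripper_width: 0.0216
```

Emit:
{"fn": "servo_tool", "kwargs": {"moves": [[[0,0,0],[0,0,0],0.01],[[0,0,0],[0,0,0],0.01],[[0,0,0],[0,0,0],0.029],[[0,0,0],[0,0,0],0.029],[[0,0,0],[0,0,0],0.029]]}}

```text
time: 32.92
tool_pos: [0.497, -0.296, 0.0384]
eef_rot: [-3.141, 0.001, -3.112]
ft_force: [-1.3, -0.9, 0.9]
gripper_width: 0.0288
```

Emit:
{"fn": "servo_tool", "kwargs": {"moves": [[[0,0,-0.04],[0,0,0],0.029],[[0,0,-0.04],[0,0,0],0.029],[[0,0,-0.02],[0,0,0],0.029],[[0,0,0],[0,0,0.116],0.045],[[0,0,0],[0,0,0.116],0.045]]}}

```text
time: 33.33
tool_pos: [0.4977, -0.2966, 0.1401]
eef_rot: [-3.14, 0.004, 2.934]
ft_force: [-0.5, 0.3, -0.5]
gripper_width: 0.0398
```

Emit:
{"fn": "servo_tool", "kwargs": {"moves": [[[0,0,0],[0,0,0.116],0.045],[[0,0,0],[0,0,0.116],0.045],[[0,0,0],[0,0,0.116],0.045],[[0,0,0],[0,0,0.116],0.045],[[0,0,0],[0,0,0.116],0.045]]}}

```text
time: 33.75
tool_pos: [0.4966, -0.2959, 0.1381]
eef_rot: [3.141, 0.001, 2.353]
ft_force: [-0.6, 0.5, 0.8]
gripper_width: 0.045
```

Emit:
{"fn": "servo_tool", "kwargs": {"moves": [[[0,0,0],[0,0,0.116],0.045],[[0,0,0],[0,0,0.116],0.045],[[0,0,0],[0,0,0.116],0.045],[[0,0,0],[0,0,0.116],0.045],[[0,0,0],[0,0,0.116],0.045]]}}

```text
time: 34.17
tool_pos: [0.4966, -0.2959, 0.138]
eef_rot: [3.141, 0.0, 1.773]
ft_force: [-0.9, 0.4, 0.5]
gripper_width: 0.0449
```

Emit:
{"fn": "servo_tool", "kwargs": {"moves": [[[0,0,0],[0,0,0.116],0.045],[[0,0,0],[0,0,0],0.045],[[0,0,0],[0,0,0],0.045]]}}

```text
time: 34.42
tool_pos: [0.4966, -0.2958, 0.1379]
eef_rot: [3.141, 0.0, 1.666]
ft_force: [-0.8, 0.6, -0.2]
gripper_width: 0.0451
```

```bash
python3 - <<'E'
from h import *
s=ctrl.get_state(); print(s["tool_pos"],s["eef_rot"])
for n in("top","side"):
    im,P,ray,c,o=handles(n); print(n,*[q for q in o if q[0]<600],sep="\n")
    print([r["point"] for r in ctrl.recognise(n,"oil")])
    m=(P[...,2]>.03)&(P[...,2]<.095)&(P[...,0]>.36)&(P[...,0]<.46)&(P[...,1]>-.17)&(P[...,1]<-.06); print(m.sum(),np.nanpercentile(P[m],[2,50,98],axis=0).round(3).tolist() if m.any() else 0)
E
```

```text
[ 0.49657226 -0.2958359   0.13792949] [3.14122759e+00 2.87081054e-04 1.66630578e+00]
top
(487, -294, 91, 22, -2, 27, np.int32(195))
(429, -11, 88, 20, -85, 22, np.int32(175))
[[0.4104, -0.1001, 0.0576]]
137 [[0.396, -0.12, 0.036], [0.414, -0.101, 0.056], [0.433, -0.085, 0.083]]
side
(425, -17, 94, 23, -84, 22, np.int32(248))
(483, -297, 93, 21, 1, 27, np.int32(304))
(492, -352, 94, 22, 2, 27, np.int32(325))
(478, -402, 95, 21, 1, 27, np.int32(346))
[[0.4086, -0.1145, 0.049]]
244 [[0.393, -0.125, 0.033], [0.407, -0.113, 0.055], [0.428, -0.092, 0.082]]
```

Emit:
{"fn": "servo_tool", "kwargs": {"moves": [[[0.0369,-0.005,0],[0,0,0],0.045],[[0.0369,-0.005,0],[0,0,0],0.045],[[0.0369,-0.005,0],[0,0,0],0.045],[[0.0369,-0.005,0],[0,0,0],0.045],[[0.0369,-0.005,0],[0,0,0],0.045]]}}

```text
time: 35.03
tool_pos: [0.454, -0.113, 0.1377]
eef_rot: [3.141, 0.0, 1.664]
ft_force: [0.6, 0.2, -0.4]
gripper_width: 0.0449
```

Emit:
{"fn": "servo_tool", "kwargs": {"moves": [[[0.0369,-0.005,0],[0,0,0],0.045],[[0.0369,-0.005,0],[0,0,0],0.045],[[0.0369,-0.005,0],[0,0,0],0.045],[[0,0,0.035],[0,0,0],0.045],[[0,0,0.03],[0,0,0],0.045]]}}

```text
time: 35.45
tool_pos: [0.4308, -0.0035, 0.0732]
eef_rot: [3.137, 0.0, 1.668]
ft_force: [-0.1, 0.2, -1.1]
gripper_width: 0.0449
```

Emit:
{"fn": "servo_tool", "kwargs": {"moves": [[[0,0,0],[0,0,0],0.045],[[0,0,0],[0,0,0],0.045],[[0,0,0],[0,0,0],0.045]]}}

```text
time: 35.7
tool_pos: [0.4302, -0.0058, 0.0735]
eef_rot: [3.141, 0.0, 1.663]
ft_force: [1.3, 0.2, 0.3]
gripper_width: 0.0449
```

```bash
python3 - <<'E'
from h import *
for n in("top","side"):
    im,P,ray,c,o=handles(n); print(n,*[q for q in o if q[0]<600],sep="\n")
s=ctrl.get_state(); print(s["tool_pos"],s["eef_rot"])
E
```

```text
top
(494, -350, 90, 24, 2, 27, np.int32(205))
(487, -294, 91, 22, -2, 27, np.int32(196))
(481, -399, 90, 24, 1, 27, np.int32(207))
side
(426, -22, 80, 23, -85, 22, np.int32(193))
(483, -298, 93, 22, 1, 27, np.int32(307))
(492, -352, 94, 22, 2, 27, np.int32(327))
(478, -402, 95, 21, 2, 27, np.int32(348))
[ 0.43081878 -0.00593956  0.07399925] [3.13931402e+00 2.52945967e-04 1.66216248e+00]
```

Emit:
{"fn": "servo_tool", "kwargs": {"moves": [[[0,-0.001,0.023],[0,0,0],0.045],[[0,0,0.02],[0,0,0],0.045],[[0,0,0],[0,0,0],0.045],[[0,0,0],[0,0,0],0.01],[[0,0,0],[0,0,0],0.01]]}}

```text
time: 36.22
tool_pos: [0.4294, -0.0058, 0.0308]
eef_rot: [3.14, 0.0, 1.662]
ft_force: [0.7, 0.1, 1.0]
gripper_width: 0.0338
```

Emit:
{"fn": "servo_tool", "kwargs": {"moves": [[[0,0,0],[0,0,0],0.01],[[0,0,0],[0,0,0],0.01],[[0,0,0],[0,0,0],0.01],[[0,0,0],[0,0,0],0.01]]}}

```text
time: 36.55
tool_pos: [0.4295, -0.0056, 0.0307]
eef_rot: [3.14, 0.0, 1.663]
ft_force: [-1.0, -1.0, 8.4]
gripper_width: 0.021
```

Emit:
{"fn": "servo_tool", "kwargs": {"moves": [[[0,0,-0.036],[0,0,0],0.01],[[0,0,-0.037],[0,0,0],0.01],[[0,0,-0.037],[0,0,0],0.01],[[0,0,0],[0,0,0.117],0.01],[[0,0,0],[0,0,0.117],0.01]]}}

```text
time: 36.97
tool_pos: [0.4305, -0.0056, 0.1425]
eef_rot: [3.136, -0.001, 1.424]
ft_force: [0.1, -0.2, -0.7]
gripper_width: 0.0217
```

Emit:
{"fn": "servo_tool", "kwargs": {"moves": [[[0,0,0],[0,0,0.117],0.01],[[0,0,0],[0,0,0.117],0.01],[[0,0,0],[0,0,0.117],0.01],[[0,0,0],[0,0,0.117],0.01],[[0,0,0],[0,0,0.117],0.01]]}}

```text
time: 37.38
tool_pos: [0.4286, -0.0055, 0.1401]
eef_rot: [3.141, -0.0, 0.838]
ft_force: [0.3, -0.0, -0.8]
gripper_width: 0.0215
```

Emit:
{"fn": "servo_tool", "kwargs": {"moves": [[[0,0,0],[0,0,0.117],0.01],[[0,0,0],[0,0,0.117],0.01],[[0,0,0],[0,0,0.117],0.01],[[0,0,0],[0,0,0.117],0.01],[[0,0,0],[0,0,0.117],0.01]]}}

```text
time: 37.8
tool_pos: [0.4286, -0.0056, 0.1401]
eef_rot: [3.141, -0.001, 0.253]
ft_force: [0.6, 0.4, -0.6]
gripper_width: 0.022
```

Emit:
{"fn": "servo_tool", "kwargs": {"moves": [[[0,0,0],[0,0,0.117],0.01],[[0,0,0],[0,0,0.117],0.01],[[0.0072,0.0344,0],[0,0,0],0.01],[[0.0072,0.0344,0],[0,0,0],0.01],[[0.0072,0.0344,0],[0,0,0],0.01]]}}

```text
time: 38.22
tool_pos: [0.453, -0.109, 0.1403]
eef_rot: [3.141, -0.001, 0.027]
ft_force: [0.7, 0.5, 0.3]
gripper_width: 0.0216
```

Emit:
{"fn": "servo_tool", "kwargs": {"moves": [[[0.0072,0.0344,0],[0,0,0],0.01],[[0.0072,0.0344,0],[0,0,0],0.01],[[0.0072,0.0344,0],[0,0,0],0.01],[[0.0072,0.0344,0],[0,0,0],0.01],[[0,0,0],[0,0,0],0.01]]}}

```text
time: 38.63
tool_pos: [0.487, -0.2504, 0.1406]
eef_rot: [3.138, -0.003, 0.022]
ft_force: [0.4, 0.3, -0.4]
gripper_width: 0.0214
```

Emit:
{"fn": "servo_tool", "kwargs": {"moves": [[[0,0,0],[0,0,0],0.01],[[0,0,0],[0,0,0],0.01]]}}

```text
time: 38.8
tool_pos: [0.4844, -0.2446, 0.1396]
eef_rot: [-3.141, 0.001, 0.024]
ft_force: [-0.1, 0.5, 0.3]
gripper_width: 0.0219
```

Emit:
{"fn": "servo_tool", "kwargs": {"moves": [[[0.002,0,0.03],[0,0,0],0.01],[[0,0,0.03],[0,0,0],0.01],[[0,0,0.03],[0,0,0],0.01],[[0,0,0.011],[0,0,0],0.01],[[0,0,0],[0,0,0],0.01]]}}

```text
time: 39.22
tool_pos: [0.4854, -0.243, 0.0368]
eef_rot: [-3.139, 0.004, 0.026]
ft_force: [0.3, 0.4, 0.2]
gripper_width: 0.0216
```

Emit:
{"fn": "servo_tool", "kwargs": {"moves": [[[0,0,0],[0,0,0],0.01],[[0,0,0],[0,0,0],0.01],[[0,0,0],[0,0,0],0.029],[[0,0,0],[0,0,0],0.029],[[0,0,0],[0,0,0],0.029]]}}

```text
time: 39.63
tool_pos: [0.4875, -0.2452, 0.0395]
eef_rot: [3.141, -0.001, 0.025]
ft_force: [-0.2, 0.3, -0.8]
gripper_width: 0.0287
```

Emit:
{"fn": "servo_tool", "kwargs": {"moves": [[[0,0,-0.04],[0,0,0],0.029],[[0,0,-0.04],[0,0,0],0.029],[[0,0,-0.04],[0,0,0],0.029],[[0,0,-0.04],[0,0,0],0.029],[[0,-0.035,0],[0,0,0],0.045]]}}

```text
time: 40.05
tool_pos: [0.4909, -0.2152, 0.207]
eef_rot: [3.134, -0.012, 0.022]
ft_force: [1.2, -1.0, 1.0]
gripper_width: 0.0341
```

Emit:
{"fn": "servo_tool", "kwargs": {"moves": [[[0,-0.035,0],[0,0,0],0.045],[[0,-0.035,0],[0,0,0],0.045],[[0,-0.035,0],[0,0,0],0.045],[[0,-0.035,0],[0,0,0],0.045],[[0,-0.035,0],[0,0,0],0.045]]}}

```text
time: 40.47
tool_pos: [0.4814, -0.0336, 0.1992]
eef_rot: [3.142, -0.001, 0.024]
ft_force: [0.2, 0.3, -0.2]
gripper_width: 0.0448
```

Emit:
{"fn": "servo_tool", "kwargs": {"moves": [[[0,-0.035,0],[0,0,0],0.045],[[0,0,0],[0,0,0],0.045],[[0,0,0],[0,0,0],0.045]]}}

```text
time: 40.72
tool_pos: [0.4808, 0.0013, 0.199]
eef_rot: [3.142, -0.001, 0.028]
ft_force: [1.1, -0.3, -0.9]
gripper_width: 0.0451
```

```bash
python3 flag.py 2>/dev/null; python3 - <<'E'
from h import *
for n in("top","side"):
    im,P,ray,c,o=handles(n); print(n,*[q for q in o if q[0]<600],sep="\n")
    for t in("brush","oil"): print(t,[(r["point"],r["score"]) for r in ctrl.recognise(n,t)][:1])
    cv2.imwrite(f"pics/e_{n}.png",cv2.resize(im[:,:,::-1],(800,600),interpolation=cv2.INTER_CUBIC))
E
```

```text
top 47 z in pin region [0.0697 0.0725 0.0768 0.0788 0.0795]
side 45 z in pin region [0.0704 0.0736 0.0767 0.0803 0.0818]
[ 4.80986192e-01 -4.55903276e-04  1.98862738e-01] [-0.12591843 -0.78880352  0.49988509] 0.045257931232052
top
(495, -349, 88, 24, 2, 27, np.int32(204))
(487, -294, 91, 22, -2, 27, np.int32(197))
(482, -244, 87, 22, 1, 27, np.int32(190))
(481, -399, 90, 25, 1, 27, np.int32(211))
brush [([0.6855, 0.0338, 0.0096], 0.79)]
oil [([0.4939, -0.3954, 0.0287], 0.6)]
side
(480, -247, 93, 23, 1, 26, np.int32(313))
(483, -298, 93, 22, 1, 27, np.int32(311))
(492, -352, 94, 22, 2, 27, np.int32(328))
(478, -402, 95, 21, 2, 27, np.int32(350))
brush [([0.6783, 0.0122, 0.0117], 0.91)]
oil [([0.4905, -0.2987, 0.027], 0.31)]
```

View pics/e_top.png

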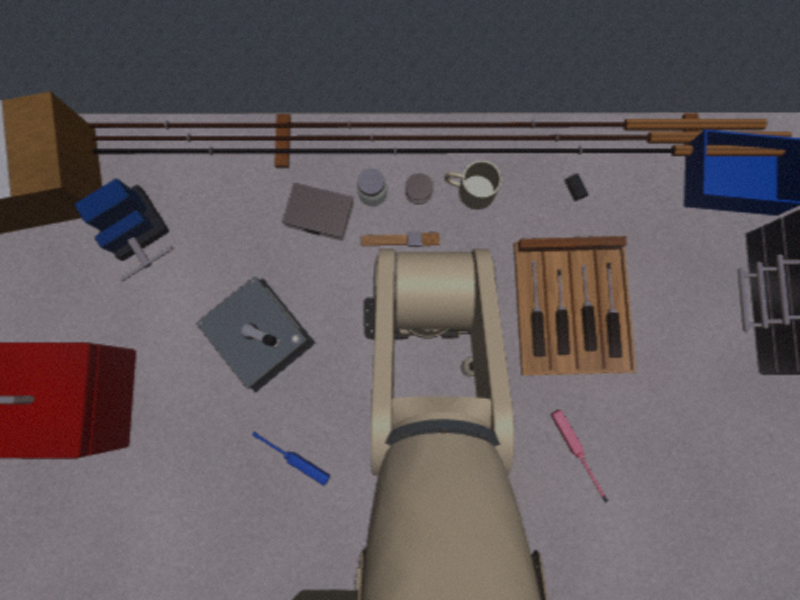

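View pics/e_side.png

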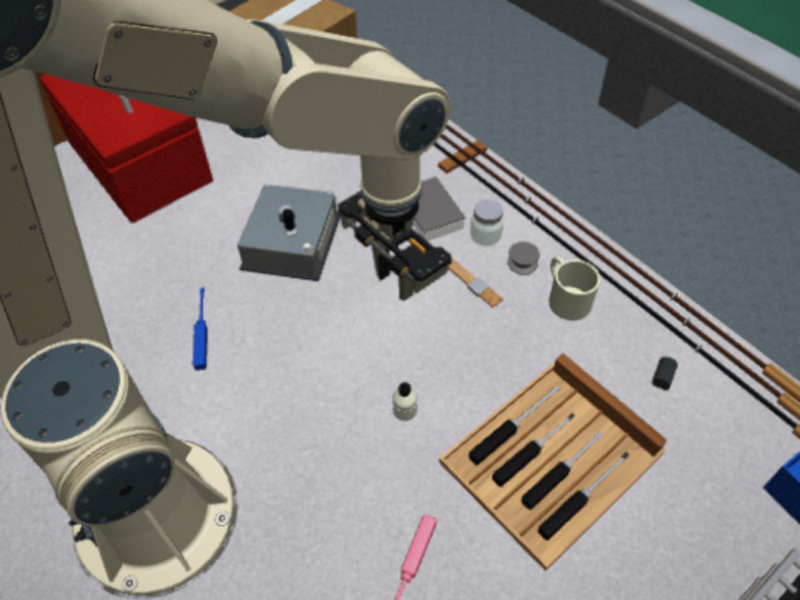

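Both views show all four drivers in their own channels with their tips toward the block. The pin is up at (297,338) in the top view, and the bystanders are in place. Handing in.

```bash
python3 -c "
from station import ctrl
print(ctrl.close_job())"
```

```text
the job is handed in; nothing more can be done
None
```

The reel service is finished and handed in at about 41 s on the robot's clock. The hand-in gave no verdict.

- **Winding:** I wound the crank clockwise about 5.7 turns. The resistance dropped between about 4.3 and 4.7 turns, and I stopped 1.0 to 1.3 turns after that, so 0.2 to 0.5 turn after the pin should have been fully up. Both cameras put the pin top at about 80 mm. It did not rise over the last third of a turn, so I take it as fully up and not overwound.
- **Drivers:** All four black screwdrivers were there and each lies flat in its own channel, near mid-length, with the tip toward the tall block. The handle tops read about 27 mm, which is the floor plus the handle. One driver was knocked aside during the run, and I measured it again before picking it up. The grip never slipped noticeably.
- **Other things:** The last pictures show the brush, oil bottle, spool, jar, mug, tackle box and the blue and pink look-alikes where they were.

**Checks that disagreed:**
- The two cameras differed by about 3 to 5 mm throughout, so I averaged them.
- In the last check the network wrongly reported the oil bottle in the tray.
- Its side-view brush position was about 13 mm off the first reading because the arm partly hid it. The top view had the brush unmoved.

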